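# Stir the ferrules through the polishing beads

### The job

Lift the red-handled stirring rod out of its forked stand and put its lower end right down among the beads in the steel pot. Starting on the side where the pot's handle is, stir two full turns anticlockwise (seen from above), keeping well out from the middle and down in the beads so that beads and brass ferrules are pushed around, until the rod is back at the handle side. Then hang the rod upright in the fork of its stand again by its collar and let go, with every bead and ferrule still in the pot and the other things on the desk left where they are.

Things in the scene. Friction and masses are not known exactly. Their poses are not given: they have to be found in the camera images.
- pot: Open round steel pot screwed to the desk: outside diameter 108 mm, 60 mm tall, inside diameter 100 mm, inner floor 6 mm above the desk. Origin: centre of its underside, on the desk. +x points to its blue handle; z up, so +y is a quarter turn anticlockwise from the handle seen from above.
- pot_in (a point): Centre of the pot's inner floor, 6 mm above the desk. Six beads and two ferrules lie round it in one layer, centres about 35 mm from the pot's axis, none nearer than 28 mm at the start.
- pot_handle (a point): Middle of the pot's only handle, a blue-painted block 40 x 18 x 16 mm, 80 mm from the pot's axis and 46 mm above the desk; its end is 100 mm from the axis.
- stand: Fixed stand: dark wooden base 130 x 100 x 14 mm (from 50 mm to -x to 80 mm to +x of the origin), steel post at 58 mm to +x carrying a brass fork of two level prongs, open to the stand's -x. Origin: on the desk right under where the stirrer hangs; z up. Nothing of it is higher than 150 mm.
- stand_rest (a point): Middle of the fork, right above the stand's origin, at the prongs' upper face, 145 mm above the desk: the stirrer's collar rests here. Prongs run along the stand's x from -45 to +49 mm, 18 mm apart, each 10 mm wide, 8 mm thick; at the open ends (x -45 to -39 mm) stops stand 5 mm above the upper face.
- stirrer: Loose stirring rod, about 0.1 kg, 191 mm long, hanging upright in the fork by its collar. Origin: centre of its lower end, at the start 30 mm above the desk; z up along it. Pale round shank 12 mm in diameter from 0 to 115 mm, brass collar 32 mm in diameter from 115 to 121 mm, neck, red square handle 20 x 20 mm from 127 to 191 mm, its faces square to the stirrer's x and y.
- stirrer_tip (a point): Centre of the lower end of the stirrer's shank (same point as its origin).
- bead0: Loose blue ceramic polishing bead, a ball 22 mm in diameter, about 14 g, in the pot. Origin: its centre.
- bead1: Loose white ceramic polishing bead, a ball 22 mm in diameter, about 14 g, in the pot. Origin: its centre.
- bead2: Loose blue ceramic polishing bead, a ball 22 mm in diameter, about 14 g, in the pot. Origin: its centre.
- ferrule0: Loose brass ferrule, a short upright cylinder 22 mm in diameter and 14 mm tall with a dark bore on top, about 25 g, in the pot. Origin: its centre.
- bead3: Loose blue ceramic polishing bead, a ball 22 mm in diameter, about 14 g, in the pot. Origin: its centre.
- bead4: Loose white ceramic polishing bead, a ball 22 mm in diameter, about 14 g, in the pot. Origin: its centre.
- bead5: Loose blue ceramic polishing bead, a ball 22 mm in diameter, about 14 g, in the pot. Origin: its centre.
- ferrule1: Loose brass ferrule, a short upright cylinder 22 mm in diameter and 14 mm tall with a dark bore on top, about 25 g, in the pot. Origin: its centre.
- whistle: Bystander: dull nickel whistle, 305 mm long, 13 mm thick, lying on the desk along its x. Origin: about mid length, on its axis.
- fipple_block: Bystander: walnut fipple block 45 x 26 x 22 mm. Origin: centre of its underside.
- spirit_level: Bystander: brass spirit level 90 x 20 x 23 mm. Origin: centre of its underside.
- screwdriver: Bystander: screwdriver about 200 mm long lying along its x. Origin: underside, near mid length.
- oil: Bystander: amber oil bottle, 44 mm in diameter, 90 mm tall, standing. Origin: centre of its underside.
Things that resemble listed ones, but are neither listed nor needed, are in the scene too. Leave any black or blue look-alike of the stirrer alone. Of the things that look like the pot, the larger one is meant.

How it is judged (in metres and radians):
On the way, in this order (a step that is already met when the one before it is completed fails the run):
1. stirrer down among the beads, on the handle side of the pot (x of stirrer_tip in the frame of pot between 0.014 and 0.055 m and y of stirrer_tip in the frame of pot between -0.018 and 0.018 m and z of stirrer_tip in the frame of pot between -0.01 and 0.02 m), for 0.05 s.
2. turn 1: the stirrer's end, still down among the beads, a quarter turn on from the handle, anticlockwise from above (y of stirrer_tip in the frame of pot between 0.014 and 0.055 m and x of stirrer_tip in the frame of pot between -0.018 and 0.018 m and z of stirrer_tip in the frame of pot between -0.01 and 0.02 m), for 0.05 s.
3. turn 1: the stirrer's end, still down among the beads, opposite the handle (x of stirrer_tip in the frame of pot between -0.055 and -0.014 m and y of stirrer_tip in the frame of pot between -0.018 and 0.018 m and z of stirrer_tip in the frame of pot between -0.01 and 0.02 m), for 0.05 s.
4. turn 1: the stirrer's end, still down among the beads, three quarters of a turn on (y of stirrer_tip in the frame of pot between -0.055 and -0.014 m and x of stirrer_tip in the frame of pot between -0.018 and 0.018 m and z of stirrer_tip in the frame of pot between -0.01 and 0.02 m), for 0.05 s.
5. turn 1: the stirrer's end, still down among the beads, at the handle (all of step 1), for 0.05 s.
6. turn 2: the stirrer's end, still down among the beads, a quarter turn on from the handle, anticlockwise from above (all of step 2), for 0.05 s.
7. turn 2: the stirrer's end, still down among the beads, opposite the handle (all of step 3), for 0.05 s.
8. turn 2: the stirrer's end, still down among the beads, three quarters of a turn on (all of step 4), for 0.05 s.
9. turn 2: the stirrer's end, still down among the beads, at the handle again, at least one of each pair of ferrules and beads shifted more than 8 mm from where it lay (all of step 5 and distance of any of ferrule0, ferrule1 from where it was at the start of the episode above 0.008 m and distance of any of bead0, bead1 from where it was at the start of the episode above 0.008 m and distance of any of bead2, bead3 from where it was at the start of the episode above 0.008 m and distance of any of bead4, bead5 from where it was at the start of the episode above 0.008 m), for 0.05 s.
At the end, for the whole second after the job is handed in: The stirrer hangs at rest by its collar: lower end 25 to 34 mm above the desk, within 8 mm of the fork's middle line and 25 mm (open end) or 35 mm (post side) of the rest point along it, tilted under 0.12 rad; every bead and ferrule in the pot, centre within 52 mm of its axis and below 50 mm (x of stirrer_tip in the frame of stand between -0.025 and 0.035 m and y of stirrer_tip in the frame of stand between -0.008 and 0.008 m and z of stirrer_tip in the frame of stand between 0.025 and 0.034 m and angle between stirrer's own z axis and vertical below 0.12 rad and linear speed of stirrer below 0.03 m/s and horizontal distance between each of bead0, bead1, bead2, ferrule0, bead3, bead4, bead5, ferrule1 and pot below 0.052 m and z of each of bead0, bead1, bead2, ferrule0, bead3, bead4, bead5, ferrule1 in the frame of pot below 0.05 m); the robot touches nothing.
It fails at once if a bead or ferrule leaves the pot (horizontal distance between any of bead0, bead1, bead2, ferrule0, bead3, bead4, bead5, ferrule1 and pot above 0.056 m).
It fails at once if a bystander is pushed or carried more than 20 mm (distance of any of whistle, fipple_block, spirit_level, screwdriver, oil from where it was at the start of the episode above 0.02 m).
It also fails if it takes over 64 s, if anything falls off the work surface, if the arm or the gripper's body presses on something with over 40 N, if the wrist force passes 120 N, or if a joint passes its speed limit or range.

### The arm

A 7-joint arm with a two-finger parallel gripper is mounted at the origin on the work surface. World frame = base frame: x ahead of the robot, y to its left, z up, the work surface at z = 0. Lengths are in mm, angles in rad, forces in N, time in s.
With the tool pointing down it reaches from about 350 to 775 mm from the base axis. Payload 3.1 kg.
Tool frame: the origin (TCP) lies midway between the tips of the shut fingers; the grasp point (between the pads) lies 19 mm behind it; x points along the fingers, y is the direction in which the jaws open and shut, and the axes are right-handed (so a half turn about x gives the same grasp; the last joint's range is limited). The gripper opens to 85 mm and grips with 20 to 120 N. Pads are 22 mm wide; open, the fingers measure 114 mm over their backs; the gripper's body (76 mm by 85 mm) begins 54 mm behind the grasp point. The pads swing forward as they close: fully open they stand 13 mm farther back than shut.
Start: joints at [-1.358, 0.311, 0.014, 1.512, -0.004, 1.319, -0.027], TCP at [138.601, 532.267, 207.204] pointing down, gripper open.
Joint ranges: [-2.7, 2.7], [-0.3, 1.91], [-1.27, 1.3], [0.12, 2.57], [-1.44, 4.58], [0.2, 2.03], [-3.05, 3.05]. Speed limits (rad/s): [2.79, 2.79, 3.14, 3.14, 3.14, 3.14, 3.14].

### API

Orientations are given as a 3x3 rotation matrix whose columns are the frame's x, y, z axes.
In Python, from workcell import manip gives the robot as it stands.
- The arm moves only by the tool jog_arm, never from a script. Its argument "targets" is a list of rows, each a list of 3 entries, a list of its own where there are three numbers: the opening, from 0 (shut) to 1 (fully open), then the shift along the world's x, y, z in mm, then the turn about the world's z in rad. A call has 1 to 8 rows; each row is the pose to reach, as a shift and turn from the pose commanded when the call began; what a row does not reach only later rows make up. A row lasts 1/8 s, in which the tool goes at most 62.5 mm and 10.7 degrees, less where a joint would pass 70% of its speed; a pose out of reach is approached as far as the arm can. A call with a gripper value outside its range is refused whole. The fingers move at their own pace and stop on an object; "force" is the grip in N (left out, the last holds). Time passes only in rows, so rows that repeat a pose let the fingers close. It gives the time, the measured TCP pose, the force and the opening at its end, in the units of the state.
- manip.sense(): the state, without advancing time (a new reading comes with each control period).
- manip.capture(name): name is "scene" or "side" or "wrist"; returns a dict with "frame" (420x560x3 uint8, blue, green, red), "intrinsics" (3x3 intrinsics, pixels), "origin" and "rotation" of the camera in the world. Camera axes: x right, y down, z forward; pixel columns grow to the right and rows downward; lengths in mm; the calibration is good to about 2 mm. A picture is of the moment at which its call begins. There is no depth.
- manip.close_job(): hands the job in, once; it reports no verdict.
The state is a dict: "t": time; "joint_pos": joint angles; "joint_vel": joint speeds; "joint_efforts": joint torques, N m; "tool_pos": TCP position; "tcp_rot": TCP orientation; "ft_force": force on the tool from outside, world axes, zero at the start; "wrist_torque": the same for the moment, N m; "finger_gap": finger opening in mm.
Only numpy, scipy, OpenCV 4.12 (cv2) and the standard library are available. Lean on these libraries where they do the work, as an engineer would, in place of code of your own. Each camera call takes 0.05 s, during which the arm holds its last target.

## Working session

There is one attempt and no reset: what is moved stays moved. The work goes in short steps, Python scripts to look and compute and a tool call to move; the robot and the scene stay as the last step left them, time stands still between calls to the robot, and variables do not carry over. Pictures are saved under pics/ and viewed, and the job is handed in when it is done.

Besides the shell and the picture viewer there is one more tool, called after "Request:" in YAML: its name, and indented under it one key for each argument. jog_arm: Moves the arm, as the interface text tells. Its arguments: {"type":"object","properties":{"targets":{"type":"array"},"force":{"type":"number"}},"required":["targets"]}

```bash
mkdir -p pics
cat > h.py <<'E'
import numpy as np, cv2, pickle
from workcell import manip
def cap(n,fn):
    c=manip.capture(n); cv2.imwrite('pics/'+fn+'.png',c['frame']); pickle.dump(c,open('pics/'+fn+'.pkl','wb')); return c
def load(fn): return pickle.load(open('pics/'+fn+'.pkl','rb'))
def ray(c,u,v):
    K=np.array(c['intrinsics']);R=np.array(c['rotation']);o=np.array(c['origin'],float)
    d=R@np.linalg.inv(K)@np.array([u,v,1.]);return o,d/np.linalg.norm(d)
def onz(c,u,v,z):
    o,d=ray(c,u,v);return o+d*(z-o[2])/d[2]
def proj(c,p):
    K=np.array(c['intrinsics']);R=np.array(c['rotation']);q=K@(R.T@(np.array(p,float)-np.array(c['origin'])));return q[:2]/q[2]
def tri(a,b):
    (o1,d1),(o2,d2)=a,b
    A=np.stack([d1,-d2],1);t=np.linalg.lstsq(A,o2-o1,rcond=None)[0]
    p,q=o1+d1*t[0],o2+d2*t[1];return (p+q)/2,np.linalg.norm(p-q)
E
python3 - <<'E'
from h import *
np.set_printoptions(precision=3,suppress=True)
for n in ['scene','side','wrist']:
    c=cap(n,n+'0'); print(n,c['origin'],np.array(c['rotation']).tolist(),np.array(c['intrinsics']).tolist())
print(manip.sense())
E
```

```text
scene [1026.959  606.284  943.847] [[-0.7968983837262845, 0.4350800170951546, -0.41911614707490696], [0.6038467550828015, 0.5942792156728478, -0.531226232593267], [0.017946096801428627, -0.6764152515605666, -0.7363018029760956]] [[383.1605852772942, 0.0, 274.5896007124935], [0.0, 383.1605852772942, 213.86552026295902], [0.0, 0.0, 1.0]]
side [-116.185 -741.365 1073.208] [[0.7502606771972192, -0.4625629405048603, 0.4723816701810808], [-0.6611208089349441, -0.5306352108240747, 0.5304201627265834], [0.0053096369720914, -0.7102547424024616, -0.7039247180274592]] [[425.6801713467934, 0.0, 270.7496585889979], [0.0, 425.6801713467934, 218.307980461801], [0.0, 0.0, 1.0]]
wrist [ 69.068 549.978 373.058] [[0.2519142501583638, 0.9276966748549597, 0.2755323756479418], [0.9677449281093429, -0.24060607943726828, -0.07468914684522412], [-0.0029941085133802655, 0.2854603194856967, -0.9583858519997734]] [[330.9437436207219, 0.0, 278.6083848417626], [0.0, 330.9437436207219, 203.56285732776232], [0.0, 0.0, 1.0]]
{'t': 0.15, 'joint_pos': array([-1.358,  0.312,  0.014,  1.513, -0.004,  1.319, -0.027]), 'joint_vel': array([ 0.001, -0.003,  0.001, -0.004,  0.002, -0.001, -0.001]), 'joint_efforts': array([  0.001, -38.028,   0.146, -23.085,   0.012,   0.01 ,   0.   ]), 'tool_pos': array([138.453, 531.661, 206.374]), 'tcp_rot': array([[-0.   ,  0.252,  0.968],
       [-0.002,  0.968, -0.252],
       [-1.   , -0.002,  0.   ]]), 'ft_force': array([ 0.692, -0.05 ,  0.531]), 'wrist_torque': array([ 0.003,  0.041, -0.018]), 'finger_gap': 85.45211757901072}
```

View pics/scene0.png

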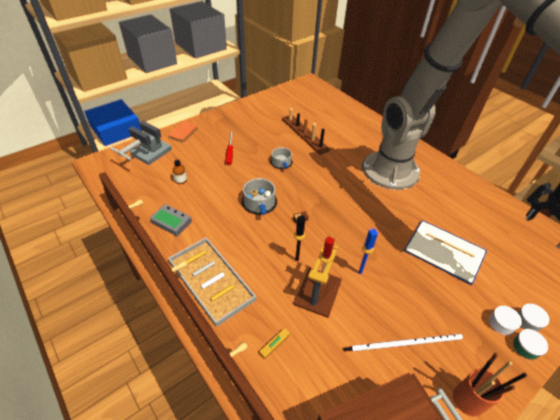

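View pics/side0.png

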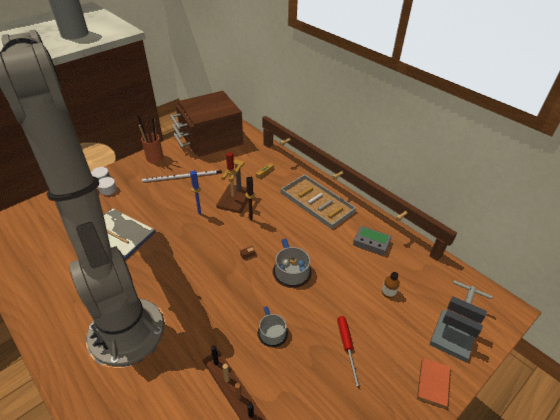

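View pics/wrist0.png

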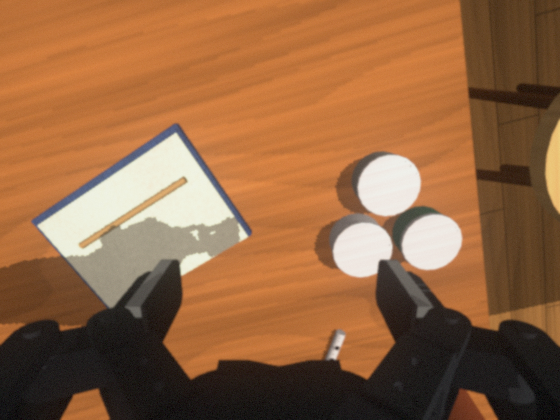

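Look-alikes: red-handled rod at scene (328,246) / side (231,160); black one at scene (300,225) / side (250,185); blue one at scene (371,240) / side (195,180). Pots: the larger at scene (258,195) / side (292,265), the smaller at (281,158) / (272,330). I choose the red rod and the larger pot, and check both in close crops.

Run:
```python
from h import *
a=load('scene0')['frame'];b=load('side0')['frame']
A=cv2.resize(a[140:320,220:390],None,fx=3.2,fy=3.2,interpolation=cv2.INTER_CUBIC)
B1=cv2.resize(b[140:230,180:290],None,fx=5,fy=5,interpolation=cv2.INTER_CUBIC)
B2=cv2.resize(b[230:350,230:330],None,fx=5,fy=5,interpolation=cv2.INTER_CUBIC)
for n,i in zip('abc',(A,B1,B2)): cv2.imwrite(f'pics/crop_{n}.png',i)
```

```text
(no output)
```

View pics/crop_a.png

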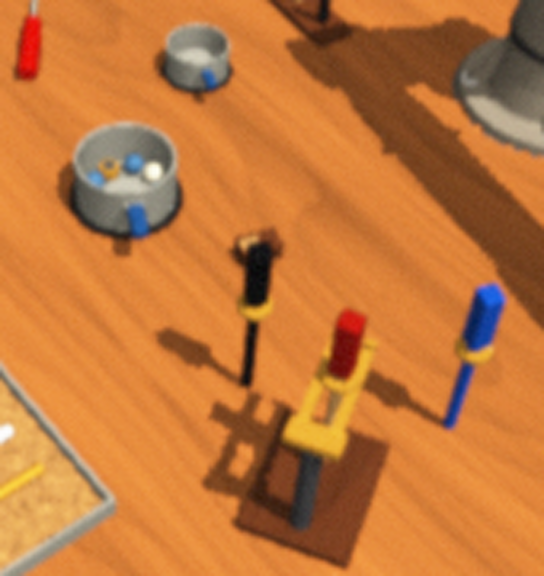

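View pics/crop_b.png

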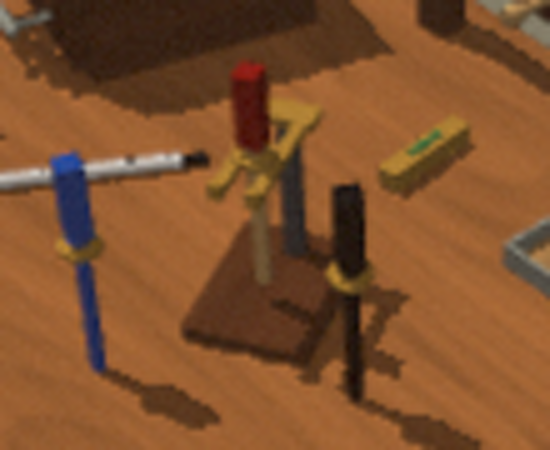

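View pics/crop_c.png

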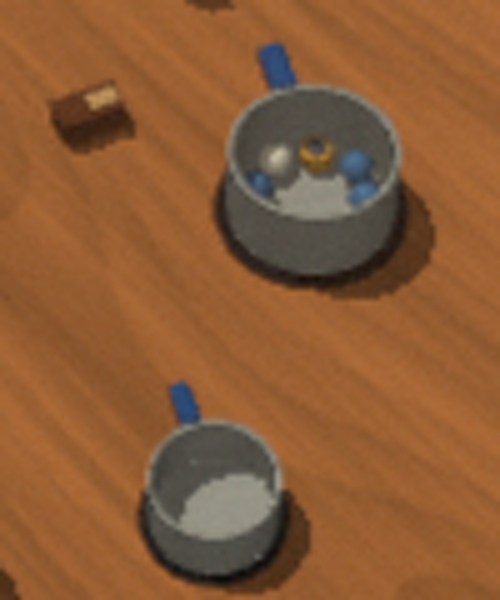

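The red rod is the one hanging in the brass fork (crop 1 at (345,340)); the larger pot holds the beads, its blue handle towards the stand. Now I measure.

Run:
```python
from h import *
np.set_printoptions(precision=1,suppress=True)
S=load('scene0');D=load('side0')
def blob(c,box,hue):
    x0,y0,x1,y1=box; im=cv2.cvtColor(c['frame'],cv2.COLOR_BGR2HSV)[y0:y1,x0:x1]
    h,s,v=im[...,0].astype(int),im[...,1],im[...,2]
    if hue=='red': m=((h<5)|(h>172))&(s>170)&(v>60)
    if hue=='blue': m=(h>100)&(h<125)&(s>120)&(v>50)
    if hue=='black': m=(v<45)
    n,l,st,ce=cv2.connectedComponentsWithStats(m.astype(np.uint8))
    i=1+np.argmax(st[1:,4]); pts=np.argwhere(l==i)[:,::-1]+[x0,y0]
    return ce[i]+[x0,y0],st[i],pts
for nm,hue,bs,bd in [('red','red',(310,230,345,265),(220,145,245,178)),('blackrod','black',(288,205,310,245),(240,172,260,202)),('bluerod','blue',(355,222,385,256),(185,165,205,195)),
   ('handle','blue',(255,200,272,216),(278,234,294,252))]:
    a,sa,pa=blob(S,bs,hue);b,sb,pb=blob(D,bd,hue)
    p,e=tri(ray(S,*a),ray(D,*b)); print(nm,a,sa,b,sb,p,'err',e)
    if nm=='red': 
        import pickle; 
# pot rim points: viewed later
```

```text
red [327.9 246.8] [ 13   8  11  19 130] [229.6 158.6] [ 6  8  7 14 64] [559.9 231.  193.5] err 0.5487264607170473
blackrod [300. 225.] [  9  11   8  19 116] [249.4 185.6] [ 7  5  6 18 94] [547.7 111.7 156.4] err 0.245345280392406
bluerod [370.9 238.5] [ 11   7  11  20 148] [194.2 179. ] [ 6  6  7 18 84] [427.9 259.6 157.5] err 1.8009790047890377
handle [262.6 208.9] [ 5  5  7  9 44] [285.  242.7] [ 5  5  6  8 31] [533.7 -81.9  45.8] err 0.10387268615152591
```

Run:
```python
from h import *
a=load('scene0')['frame'];b=load('side0')['frame']
A=cv2.resize(a[170:225,230:290],None,fx=10,fy=10,interpolation=cv2.INTER_CUBIC)
B=cv2.resize(b[240:295,265:320],None,fx=10,fy=10,interpolation=cv2.INTER_CUBIC)
cv2.imwrite('pics/pa.png',A);cv2.imwrite('pics/pb.png',B)
A=cv2.resize(a[225:320,285:350],None,fx=6,fy=6,interpolation=cv2.INTER_CUBIC)
B=cv2.resize(b[145:220,210:260],None,fx=8,fy=8,interpolation=cv2.INTER_CUBIC)
cv2.imwrite('pics/sa.png',A);cv2.imwrite('pics/sb.png',B)
```

```text
(no output)
```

View pics/pa.png

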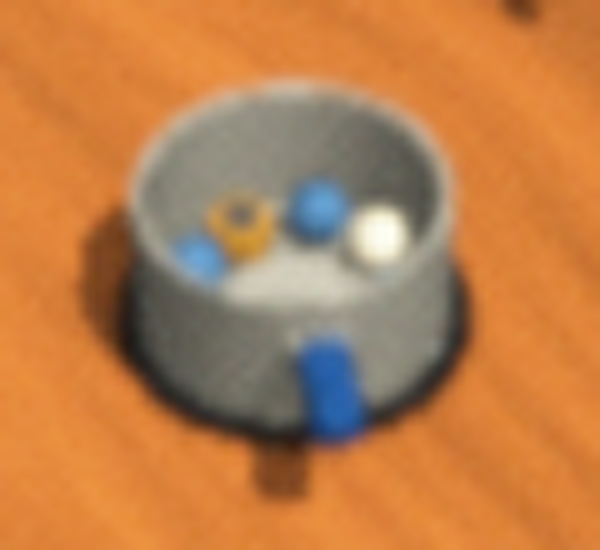

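View pics/pb.png

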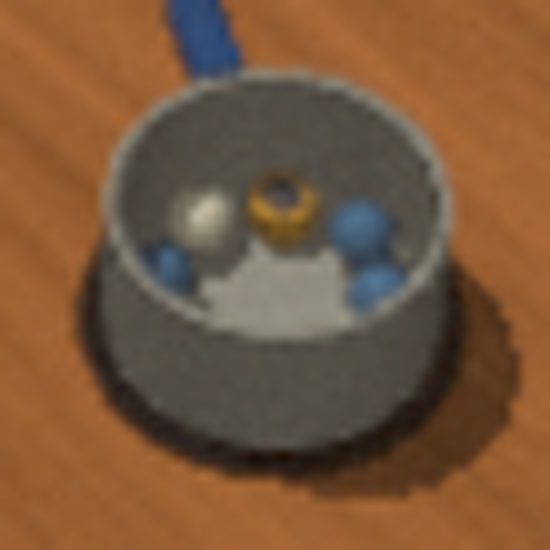

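View pics/sa.png

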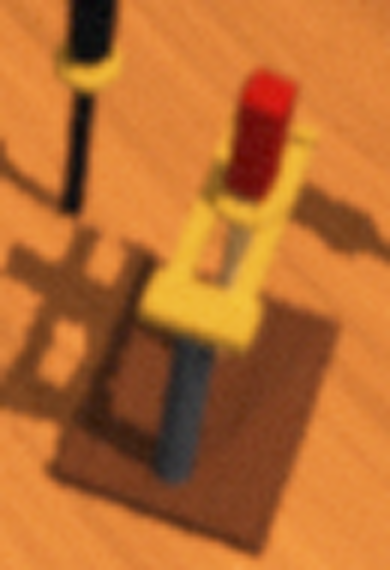

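View pics/sb.png

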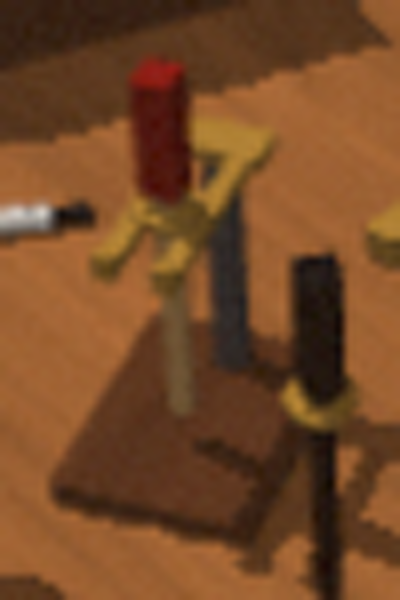

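Run:
```python
from h import *
from scipy.optimize import least_squares
np.set_printoptions(precision=1,suppress=True)
S=load('scene0');D=load('side0')
f=lambda X,Y,k,x0,y0:((X+.5)/k-.5+x0,(Y+.5)/k-.5+y0)
pa=[f(x,y,10,230,170) for x,y in [(130,200),(455,200),(300,80),(215,100),(380,105),(165,265),(430,265),(290,310)]]
pb=[f(x,y,10,265,240) for x,y in [(103,200),(452,205),(280,68),(180,95),(385,105),(135,285),(425,285),(280,340)]]
for c,ps in((S,pa),(D,pb)):
    Q=np.array([onz(c,u,v,60)[:2] for u,v in ps])
    r=least_squares(lambda p:np.hypot(*(Q-p[:2]).T)-p[2],[530,-160,54]); print('pot',r.x,r.fun)
    for k in [(4,)] : pass
# base corners z=14
for nm,c,ps in (('S',S,[f(x,y,6,285,225) for x,y in[(150,250),(340,322),(258,555),(48,470)]]),('D',D,[f(x,y,8,210,145) for x,y in[(155,310),(50,485),(243,535),(350,330)]])):
    Q=[onz(c,u,v,14) for u,v in ps]; print(nm); [print(q) for q in Q]; 
    print([np.linalg.norm(Q[i]-Q[(i+1)%4]) for i in range(4)], [np.arctan2(*(Q[(i+1)%4]-Q[i])[[1,0]]) for i in range(4)])
# rod shank lower end side, top of red handle (z=221)
print('shank tip D z=30',onz(D,*f(182,415,8,210,145),30)); 
print('handle top S z221',onz(S,*f(270,92,6,285,225),221)); 
print('handle top D z221',onz(D,*f(160,73,8,210,145),221)); 
print('collar S',onz(S,*f(242,200,6,285,225),148))
print('stops D z150', onz(D,*f(105,262,8,210,145),148),onz(D,*f(168,280,8,210,145),148))
print('whistle ends', onz(S,350,349,6),onz(S,463,337,6), 'level',onz(S,275,343,23),'block',onz(S,302,215,20))
```

```text
pot [ 497.8 -151.8   54.3] [ 0.3 -0.8  2.2 -0.5 -1.8 -0.7  1.5 -0.2]
pot [ 493.7 -157.7   53.8] [-0.2 -0.   1.5 -1.3 -0.5  1.   0.2 -0.7]
S
[540.9 162.4  14. ]
[494.8 248.   14. ]
[608.6 314.3  14. ]
[656.7 226.3  14. ]
[np.float64(97.16265937579674), np.float64(131.73361047640262), np.float64(100.28431841860954), np.float64(132.33761698793023)] [np.float64(2.064511131463534), np.float64(0.5277529882956227), np.float64(-1.070367702611283), np.float64(-2.637572900773171)]
D
[599.8 306.2  14. ]
[488.6 239.3  14. ]
[534.4 155.8  14. ]
[661.1 233.2  14. ]
[np.float64(129.8078128136742), np.float64(95.24983780777606), np.float64(148.55409211219362), np.float64(95.34882413820155)] [np.float64(-2.5998032983630894), np.float64(-1.0694063190777277), np.float64(0.5484809206050244), np.float64(2.269454290261632)]
shank tip D z=30 [552.9 222.9  30. ]
handle top S z221 [559.8 231.6 221. ]
handle top D z221 [555.2 222.7 221. ]
collar S [562.5 230.2 148. ]
stops D z150 [512.5 213.  148. ] [525.4 185.8 148. ]
whistle ends [619.  410.5   6. ] [360.8 563.3   6. ] level [765.9 290.9  23. ] block [431.8  -3.2  20. ]
```

The red rod is at about (560,229), handle top at z 221. Stand yaw is about 0.535, the pot centre about (496,-155), and the pot handle direction about 1.09 rad. I move to hover above the rod, jaws along the fork.

Request:
jog_arm:
  targets:
    - [1,[20,-15,45],-0.1]
    - [1,[70,-50,90],-0.25]
    - [1,[120,-85,110],-0.4]
    - [1,[170,-122,110],-0.55]
    - [1,[220,-158,110],-0.7]
    - [1,[270,-194,110],-0.78]
    - [1,[320,-230,110],-0.78]
    - [1,[370,-266,110],-0.78]

```text
t: 1.15
tool_pos: [501.8, 270.9, 317.0]
tcp_rot: [[-0.0, 0.859, 0.511], [0.0, 0.511, -0.859], [-1.0, -0.0, -0.0]]
ft_force: [1.1, -0.2, -0.2]
finger_gap: 85.4
```

Request:
jog_arm:
  targets:
    - [1,[25,-18,0],0]
    - [1,[50,-36,0],0]
    - [1,[50,-36,0],0]
    - [1,[50,-36,0],0]

```text
t: 1.65
tool_pos: [550.0, 236.8, 316.8]
tcp_rot: [[-0.001, 0.859, 0.512], [0.001, 0.512, -0.859], [-1.0, -0.001, -0.001]]
ft_force: [-0.7, 0.3, 0.1]
finger_gap: 85.2
```

Run:
```python
from h import *
for n in ['wrist']:
    c=cap(n,n+'1')
s=manip.sense();print(s['t'],s['tool_pos'],s['tcp_rot'],s['joint_pos'],c['origin'])
```

```text
1.7 [549.67949745 237.36115684 317.01723912] [[-1.09332508e-03  8.58642775e-01  5.12573302e-01]
 [ 9.40026187e-04  5.12574264e-01 -8.58642382e-01]
 [-9.99998960e-01 -4.56942921e-04 -1.36755699e-03]] [-0.69382707  0.4055307   0.41295049  1.14463043 -0.16043461  1.62239083
  0.21888057] [513.80708393 298.85519603 483.72520697]
```

View pics/wrist1.png

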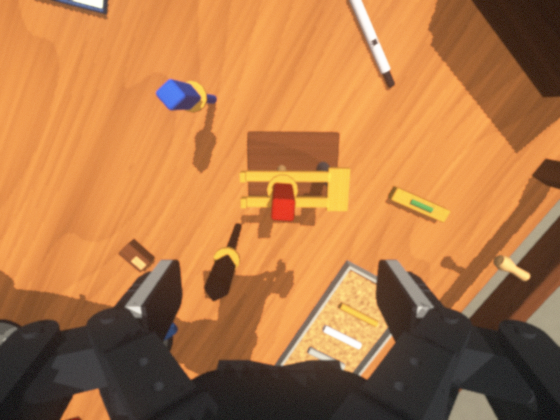

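Run:
```python
from h import *
c=load('wrist1')['frame']
cv2.imwrite('pics/w1c.png',cv2.resize(c[120:240,230:360],None,fx=6,fy=5,interpolation=cv2.INTER_CUBIC)[:600])
```

```text
(no output)
```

View pics/w1c.png

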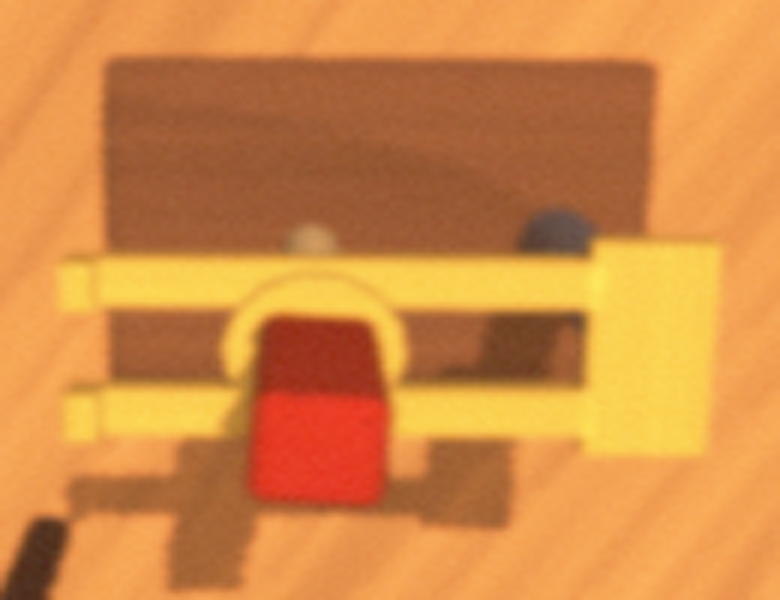

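Run:
```python
from h import *
np.set_printoptions(precision=1,suppress=True)
c=load('wrist1')
g=lambda X,Y,z:onz(c,(X+.5)/6-.5+230,(Y+.5)/5-.5+120,z)
Q=[g(*p,221) for p in [(257,392),(387,395),(385,503),(250,500)]]
print('top',np.mean(Q,0),[np.arctan2(*(b-a)[[1,0]]) for a,b in((Q[0],Q[1]),(Q[3],Q[2]),(Q[2],Q[1]),(Q[3],Q[0]))],[np.linalg.norm(Q[i]-Q[i-1]) for i in range(4)])
a,b,d,e=g(100,255,145),g(585,257,145),g(100,440,145),g(583,437,145)
for p,q in((a,b),(d,e)): print(p,q,np.arctan2(*(q-p)[[1,0]]))
m1,m2=(a+d)/2,(b+e)/2;print('mid',m1,m2,np.linalg.norm(a-d),np.linalg.norm(b-e))
# stops outer end z=150
o=(g(57,258,150)+g(63,438,150))/2; u=np.array([np.cos(.535),np.sin(.535),0]);print('stop end',o,'->origin',o+45*u)
m=(g(590,240,145)+g(585,455,145))/2;
bl,tl,tr=g(107,60,14),g(107,60,14),g(655,62,14);print('base corners',tl,tr,np.linalg.norm(tl-tr),np.arctan2(*(tr-tl)[[1,0]]))
n=np.array([-np.sin(.535),np.cos(.535),0])
print('base origin',tl+50*u-50*n,tr-80*u-50*n)
print('collar x', (g(222,340,148)+g(408,340,148))/2)
print('tip z30',g(312,240,30))
```

```text
top [559.  229.3 221. ] [np.float64(0.5087134027293257), np.float64(0.5093217897253107), np.float64(2.106355773226883), np.float64(2.0506038818969055)] [np.float64(18.870081584164424), np.float64(17.867171318399375), np.float64(18.85748376811863), np.float64(18.91874259250964)]
[517.8 225.7 145. ] [590.1 268.2 145. ] 0.532331574991259
[537.4 190.6 145. ] [611.2 235.3 145. ] 0.545293276955539
mid [527.6 208.1 145. ] [600.6 251.8 145. ] 40.19231936521231 39.09118387564892
stop end [521.5 205.8 150. ] ->origin [560.2 228.8 150. ]
base corners [494.  246.2  14. ] [603.4 310.8  14. ] 127.04272220678479 0.5329085075440221
base origin [562.5 228.7  14. ] [560.1 226.9  14. ]
collar x [558.7 229.8 148. ]
tip z30 [559.2 229.6  30. ]
```

Rod at (559.5,229.3), stand origin about (560.5,229), yaw 0.537, and the jaws are already aligned at 0.538. I descend around the handle.

Request:
jog_arm:
  targets:
    - [1,[10,-8,-10],0]
    - [1,[10,-8,-40],0]
    - [1,[10,-8,-60],0]
    - [1,[10,-8,-60],0]

```text
t: 2.2
tool_pos: [559.2, 227.7, 254.8]
tcp_rot: [[-0.005, 0.859, 0.511], [-0.002, 0.511, -0.859], [-1.0, -0.005, -0.001]]
ft_force: [-0.6, 0.3, -0.6]
finger_gap: 85.8
```

Run:
```python
from h import *
c=cap('wrist','wrist2');s=manip.sense();print(s['t'],s['tool_pos'],s['joint_vel'])
```

```text
2.25 [560.1437647  227.90104141 256.45235134] [ 0.00284498 -0.01602596  0.00586941 -0.045817    0.000609    0.00382615
 -0.00107894]
```

View pics/wrist2.png

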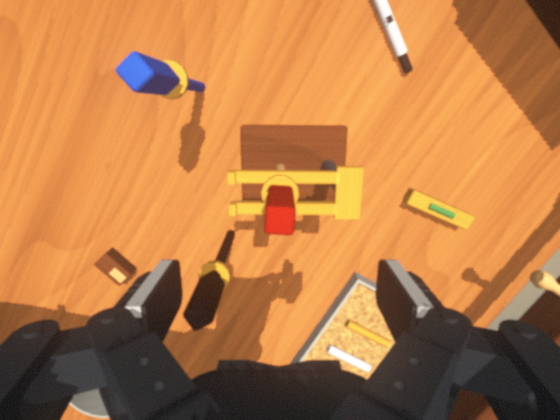

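Red handle at (280,210), midway between the pads (181…378). Lowering and gripping.

Request:
jog_arm:
  targets:
    - [1,[0,1,-30],0]
    - [1,[0,1,-60],0]
    - [1,[0,1,-80],0]
    - [1,[0,1,-84],0]
    - [1,[0,1,-84],0]

```text
t: 2.88
tool_pos: [561.5, 229.2, 174.4]
tcp_rot: [[0.002, 0.86, 0.511], [0.001, 0.511, -0.86], [-1.0, 0.002, 0.0]]
ft_force: [0.3, -0.0, -0.1]
finger_gap: 85.5
```

Request:
jog_arm:
  targets:
    - [0,[0,0,0],0]
    - [0,[0,0,0],0]
    - [0,[0,0,0],0]
    - [0,[0,0,0],0]
    - [0,[0,0,0],0]
    - [0,[0,0,0],0]
    - [0,[0,0,0],0]
    - [0,[0,0,0],0]
  force: 80

```text
t: 3.88
tool_pos: [560.6, 228.9, 173.6]
tcp_rot: [[0.0, 0.86, 0.511], [0.0, 0.511, -0.86], [-1.0, 0.0, 0.0]]
ft_force: [-2.6, -1.4, 5.0]
finger_gap: 18.4
```

Run:
```python
from h import *
c=cap('wrist','wrist3');s=manip.sense();print(s['t'],s['tool_pos'],s['finger_gap'],s['ft_force'])
```

```text
3.925 [560.59080711 228.8580026  173.6397787 ] 18.54355286815911 [-1.59375875 -0.77601886  4.26097263]
```

View pics/wrist3.png

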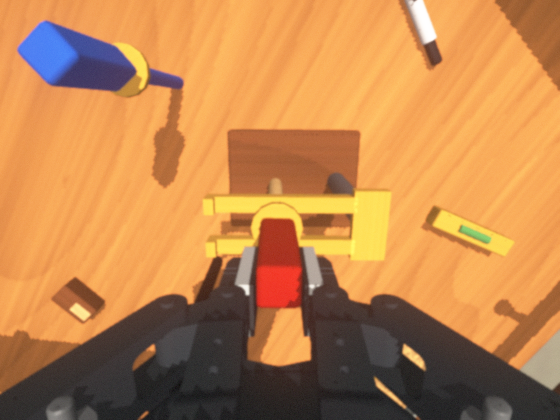

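Grip holds (gap 18.5 mm) with tip at z 30 for TCP z 173.6. Lifting straight up high enough to pass over the black rod.

Request:
jog_arm:
  targets:
    - [0,[0,0,10],0]
    - [0,[0,0,30],0]
    - [0,[0,0,60],0]
    - [0,[0,0,90],0]
    - [0,[0,0,120],0]
    - [0,[0,0,150],0]
    - [0,[0,0,180],0]
    - [0,[0,0,180],0]

```text
t: 4.92
tool_pos: [562.2, 229.4, 355.5]
tcp_rot: [[0.006, 0.86, 0.511], [0.002, 0.511, -0.86], [-1.0, 0.006, 0.001]]
ft_force: [-0.1, -0.7, -1.3]
finger_gap: 18.3
```

Run:
```python
from h import *
c=cap('side','side4');s=manip.sense();print(s['t'],s['tool_pos'],s['finger_gap'],s['ft_force'],s['joint_pos'])
cv2.imwrite('pics/side4.png',c['frame'])
```

```text
4.975 [561.3229018  229.17764971 353.44370638] 18.585402532576186 [-0.05954214  0.43890272 -0.71320349] [-0.65971272  0.42993856  0.4211177   1.02248598 -0.17314818  1.71853028
  0.23689966]
```

View pics/side4.png

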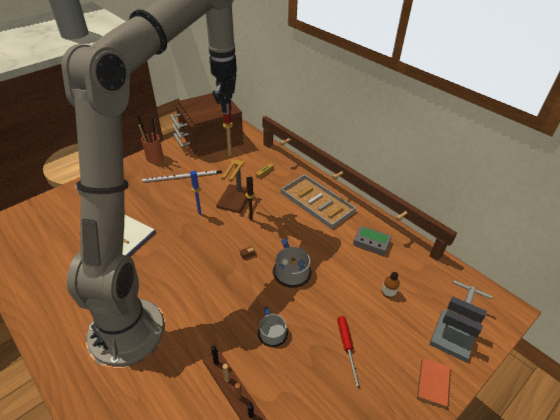

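The rod hangs cleanly at side (229,140), and the fork is empty. Carrying it at this height to above the pot.

Request:
jog_arm:
  targets:
    - [0,[-5,-25,0],0]
    - [0,[-14,-75,0],0]
    - [0,[-23,-130,0],0]
    - [0,[-32,-185,0],0]
    - [0,[-41,-240,0],0]
    - [0,[-50,-295,0],0]
    - [0,[-57,-340,0],0]
    - [0,[-63,-370,0],0]

```text
t: 5.98
tool_pos: [496.0, -143.6, 351.3]
tcp_rot: [[-0.003, 0.861, 0.508], [-0.0, 0.508, -0.861], [-1.0, -0.003, -0.002]]
ft_force: [0.6, 0.8, -1.2]
finger_gap: 18.8
```

Run:
```python
from h import *
c=cap('wrist','wrist5');s=manip.sense();print(s['t'],s['tool_pos'],s['tcp_rot'],s['joint_vel'],s['joint_pos'])
```

```text
6.025 [ 494.37280555 -148.7148381   351.46405857] [[-0.00376997  0.8651386   0.50151868]
 [-0.00427273  0.50150373 -0.86514493]
 [-0.99998377 -0.00540443  0.00180585]] [-0.02945061 -0.01080816 -0.00904727 -0.00248117  0.01517473  0.01451049
 -0.09755839] [-0.20926222  0.23031677  0.60687912  1.30848334 -0.12552669  1.64415592
  0.90148348]
```

View pics/wrist5.png

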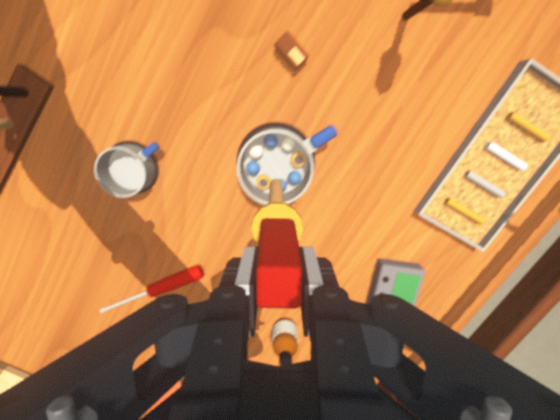

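Run:
```python
from h import *
c=cap('wrist','wrist6');s=manip.sense();print(s['t'],s['tool_pos'],s['joint_vel'])
cv2.imwrite('pics/w6c.png',cv2.resize(c['frame'][110:220,225:345],None,fx=5,fy=5,interpolation=cv2.INTER_CUBIC))
```

```text
6.075 [ 495.10053903 -146.0779055   351.5632542 ] [-0.04477329  0.00297435 -0.06413675 -0.01302238 -0.05063036  0.00830294
 -0.03264812]
```

View pics/w6c.png

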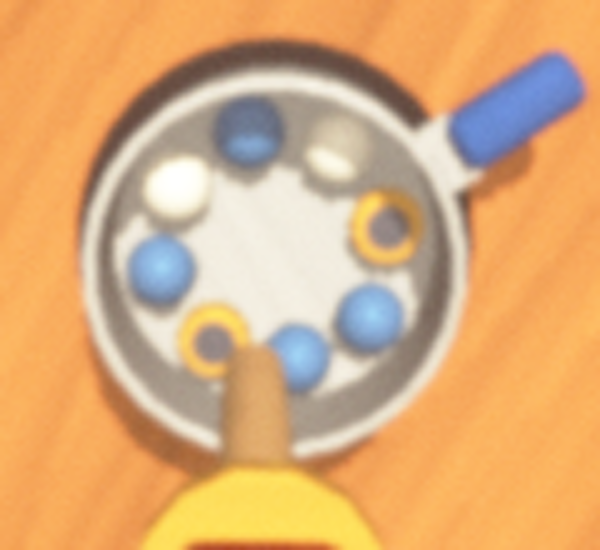

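Run:
```python
from h import *
from scipy.optimize import least_squares
np.set_printoptions(precision=1,suppress=True)
c=load('wrist6')
g=lambda X,Y,z:onz(c,(X+.5)/5-.5+225,(Y+.5)/5-.5+110,z)[:2]
Q=np.array([g(x,y,60) for x,y in[(82,265),(467,260),(275,70),(125,142),(412,135),(150,405),(310,456),(420,380)]])
r=least_squares(lambda p:np.hypot(*(Q-p[:2]).T)-p[2],[495,-155,54]); print('pot',r.x,r.fun)
P=r.x[:2]; h=g(517,108,54)-P; y=np.arctan2(h[1],h[0]);print('handle',np.hypot(*h),y)
R=np.array([[np.cos(y),np.sin(y)],[-np.sin(y),np.cos(y)]])
for n,x,yy,z in[('f1',388,228,20),('b',370,318,17),('b',297,357,17),('f0',212,342,20),('b',162,270,17),('w',177,188,17),('b',249,130,17),('w',338,150,17)]:
    q=R@(g(x,yy,z)-P);print(n,q,np.hypot(*q),np.degrees(np.arctan2(q[1],q[0])))
t=g(255,350,207);print('tip',t, manip.sense()['tool_pos'])
```

```text
pot [ 497.6 -154.9   53.5] [-0.1  0.4  0.7  0.1 -0.7 -0.9  1.7 -1.2]
handle 79.87897002818475 1.1045489054306217
f1 [ 31.9 -14. ] 34.81528040818442 -23.74085339189248
b [ 12.5 -35. ] 37.11599685477595 -70.36298331600922
b [-13. -33.] 35.46821987209625 -111.51610151691334
f0 [-32.  -14.2] 34.98081009212502 -156.08050503078664
b [-32.8  12.3] 35.00375831390824 159.38059561807452
w [-15.   30.4] 33.90230685726135 116.22097900522527
b [12.6 32.9] 35.2297387401035 69.0237648045679
w [31.6 13.4] 34.38087222560644 23.01437592727221
tip [ 490.1 -147.8] [ 495.1 -146.1  351.6]
```

Request:
jog_arm:
  targets:
    - [0,[3,-9,0],0]
    - [0,[3,-9,0],0]
    - [0,[3,-9,0],0]
    - [0,[3,-9,0],0]

```text
t: 6.58
tool_pos: [500.9, -149.1, 353.1]
tcp_rot: [[-0.0, 0.859, 0.512], [0.0, 0.512, -0.859], [-1.0, 0.0, -0.0]]
ft_force: [-1.1, 0.2, -1.1]
finger_gap: 18.5
```

Run:
```python
from h import *
s=manip.sense();print(s['t'],s['tool_pos'],s['joint_vel'],s['tcp_rot'])
c=cap('wrist','wrist7')
cv2.imwrite('pics/w7c.png',cv2.resize(c['frame'][110:310,210:350],None,fx=4,fy=3,interpolation=cv2.INTER_CUBIC))
cap('scene','scene7');cap('side','side7')
s=manip.sense();print(s['t'],s['tool_pos'])
a=load('scene7')['frame'];b=load('side7')['frame']
for u in('scene7','side7'):
    i=load(u);p=proj(i,s['tool_pos']+np.array([0,0,-60])).astype(int);print(p)
    x,y=p;im=i['frame'][max(0,y-60):y+60,max(0,x-50):x+50];cv2.imwrite(f'pics/{u}c.png',cv2.resize(im,None,fx=5,fy=5,interpolation=cv2.INTER_CUBIC))
```

```text
6.575 [ 500.92439727 -149.12683042  353.06870845] [ 0.00276498 -0.00197629  0.00602189  0.00064933  0.00185125  0.00045608
  0.0025616 ] [[-1.04214000e-04  8.58898761e-01  5.12145397e-01]
 [ 2.27321305e-04  5.12145407e-01 -8.58898731e-01]
 [-9.99999969e-01  2.69122874e-05 -2.48618708e-04]]
6.725 [ 500.7707832  -149.6078597   353.27011329]
[257 131]
[295 201]
```

View pics/w7c.png

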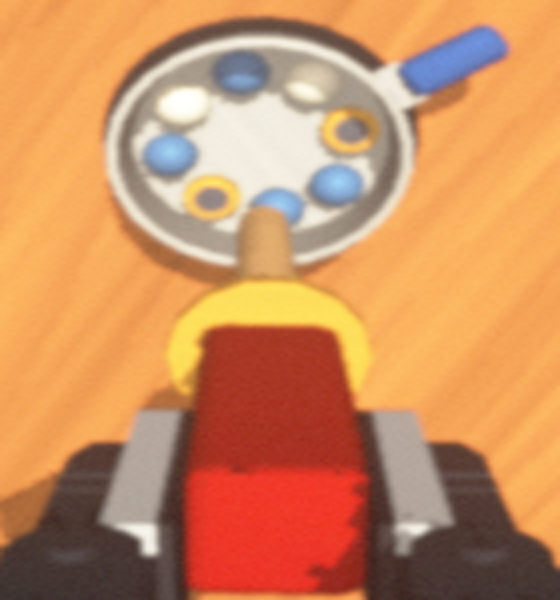

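View pics/scene7c.png

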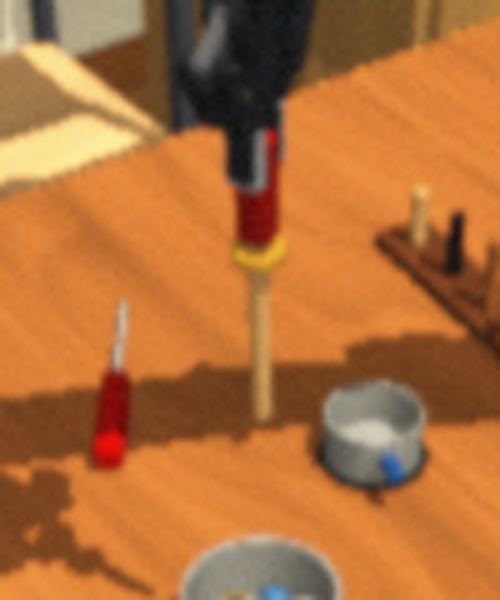

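View pics/side7c.png

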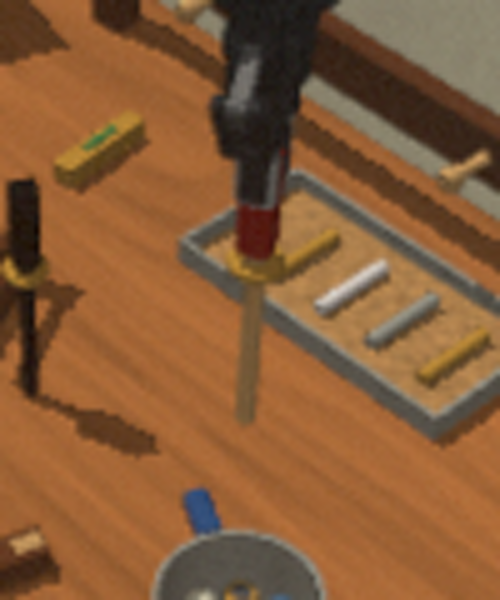

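Run:
```python
from h import *
np.set_printoptions(precision=1,suppress=True)
S=load('scene7');D=load('side7');W=load('wrist7')
f=lambda X,Y,x0,y0:((X+.5)/5-.5+x0,(Y+.5)/5-.5+y0)
for n,a,b in(('tip',(263,418),(245,422)),('collar',(259,253),(256,268))):
    p,e=tri(ray(S,*f(*a,257-50,131-60)),ray(D,*f(*b,295-50,201-60)));print(n,p,e)
w=lambda X,Y,z:onz(W,(X+.5)/4-.5+210,(Y+.5)/3-.5+110,z)
print('wrist tip',w(267,212,210),'collar',(w(168,355,330)+w(370,355,330))/2,'top',(w(188,470,401)+w(370,470,401))/2)
# calibration test: pot rim center in S, D, vs W from earlier
```

```text
tip [ 496.3 -150.8  206.2] 1.2357786397094996
collar [ 496.6 -151.7  323.6] 1.062354947401778
wrist tip [ 498.  -147.6  210. ] collar [ 500.6 -149.7  330. ] top [ 496.3 -139.7  401. ]
```

The tip is nearly vertical under the TCP, about 5 mm from the pot axis. The items lie 34–37 mm out, so the middle is free. Descending first to just above the rim, then checking.

Request:
jog_arm:
  targets:
    - [0,[0,-3,-25],0]
    - [0,[0,-3,-60],0]
    - [0,[0,-3,-95],0]
    - [0,[0,-3,-120],0]
    - [0,[0,-3,-130],0]
    - [0,[0,-3,-130],0]
    - [0,[0,-3,-130],0]

```text
t: 7.6
tool_pos: [501.6, -153.4, 224.5]
tcp_rot: [[0.003, 0.86, 0.511], [-0.001, 0.511, -0.86], [-1.0, 0.002, 0.002]]
ft_force: [0.1, -0.8, -0.5]
finger_gap: 18.8
```

Run:
```python
from h import *
s=manip.sense();print(s['t'],s['tool_pos'],s['joint_vel'],s['ft_force'])
for u in('scene','side'):
    i=cap(u,u+'8');x,y=proj(i,[497,-152,60]).astype(int);print(x,y)
    im=i['frame'][y-60:y+50,x-55:x+55];cv2.imwrite(f'pics/{u}8c.png',cv2.resize(im,None,fx=5,fy=5,interpolation=cv2.INTER_CUBIC))
```

```text
7.6 [ 501.57231882 -153.38792883  224.54295919] [ 0.00126226 -0.00369842  0.00056403 -0.00208225 -0.00013951 -0.00272816
  0.00079586] [ 0.13368522 -0.8109565  -0.51992271]
259 188
291 258
```

View pics/scene8c.png

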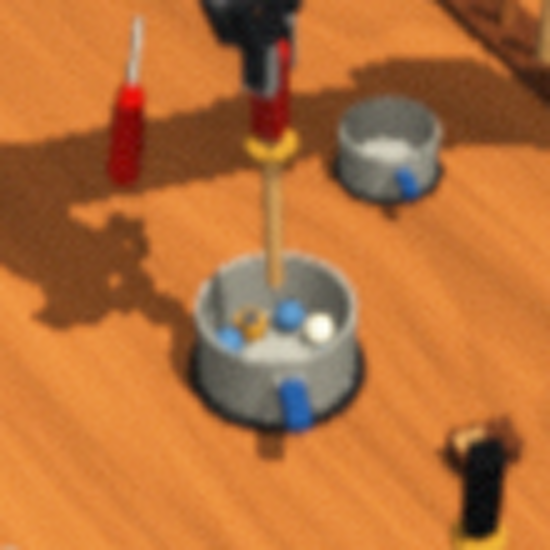

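View pics/side8c.png

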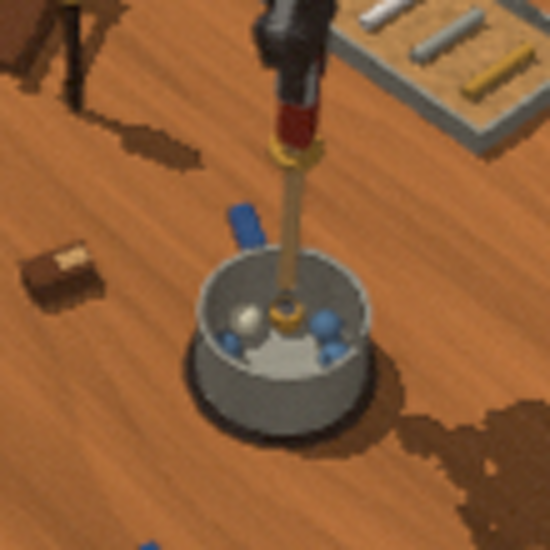

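Run:
```python
from h import *
np.set_printoptions(precision=1,suppress=True)
S=load('scene8');D=load('side8')
f=lambda X,Y,x0,y0:((X+.5)/5-.5+x0,(Y+.5)/5-.5+y0)
p,e=tri(ray(S,*f(277,287,259-55,188-60)),ray(D,*f(287,293,291-55,258-60)));print('tip',p,e)
from scipy.optimize import least_squares
for c,o,ps in((S,(204,128),[(194,305),(358,305),(275,249),(275,365)]),(D,(236,198),[(198,310),(372,310),(285,243),(285,380)])):
    Q=np.array([onz(c,*f(*q,*o),60)[:2] for q in ps])
    print(least_squares(lambda p:np.hypot(*(Q-p[:2]).T)-p[2],[495,-155,54]).x)
```

```text
tip [ 495.9 -156.1   73.9] 2.3110233827521722
[ 497.4 -153.3   55.2]
[ 495.3 -157.4   54.1]
```

The tip is over the pot middle within about 2 mm. Descending into the free centre.

Request:
jog_arm:
  targets:
    - [0,[-2,-1,-15],0]
    - [0,[-2,-1,-30],0]
    - [0,[-2,-1,-45],0]
    - [0,[-2,-1,-58],0]
    - [0,[-2,-1,-66],0]
    - [0,[-2,-1,-69],0]
    - [0,[-2,-1,-69],0]
    - [0,[-2,-1,-69],0]

```text
t: 8.7
tool_pos: [499.1, -154.2, 154.7]
tcp_rot: [[0.001, 0.86, 0.511], [-0.0, 0.511, -0.86], [-1.0, 0.001, 0.001]]
ft_force: [0.3, 0.3, -2.2]
finger_gap: 18.4
```

Run:
```python
from h import *
s=manip.sense();print(s['t'],s['tool_pos'],s['ft_force'])
for u in('scene','side'):
    i=cap(u,u+'9');x,y=proj(i,[497,-152,60]).astype(int)
    im=i['frame'][y-50:y+40,x-55:x+55];cv2.imwrite(f'pics/{u}9c.png',cv2.resize(im,None,fx=6,fy=6,interpolation=cv2.INTER_CUBIC))
# stir plan deltas relative to centre
a=1.1045
for d in range(0,370,15):
    print(d, np.round(25*np.cos(a+np.radians(d)),0),np.round(25*np.sin(a+np.radians(d)),0),end=' | ')
```

```text
8.7 [ 499.07995977 -154.18912465  154.74485865] [ 0.27714193  0.33223083 -2.20415921]
0 11.0 22.0 | 15 5.0 24.0 | 30 -1.0 25.0 | 45 -8.0 24.0 | 60 -14.0 21.0 | 75 -19.0 17.0 | 90 -22.0 11.0 | 105 -24.0 5.0 | 120 -25.0 -1.0 | 135 -24.0 -8.0 | 150 -21.0 -14.0 | 165 -17.0 -19.0 | 180 -11.0 -22.0 | 195 -5.0 -24.0 | 210 1.0 -25.0 | 225 8.0 -24.0 | 240 14.0 -21.0 | 255 19.0 -17.0 | 270 22.0 -11.0 | 285 24.0 -5.0 | 300 25.0 1.0 | 315 24.0 8.0 | 330 21.0 14.0 | 345 17.0 19.0 | 360 11.0 22.0 |
```

View pics/scene9c.png

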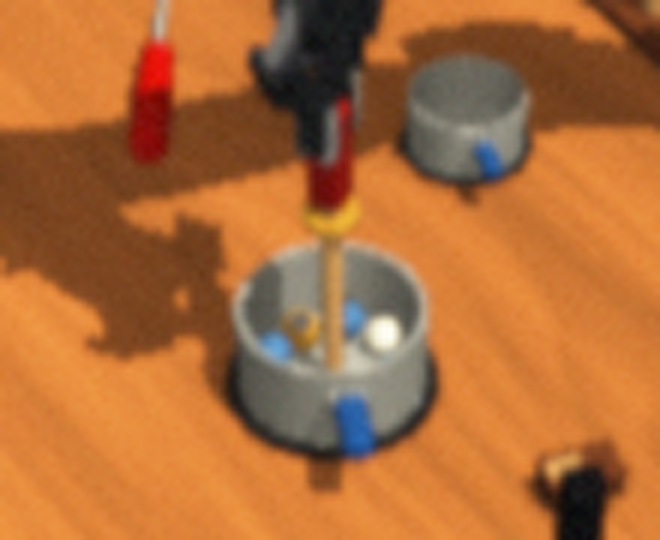

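View pics/side9c.png

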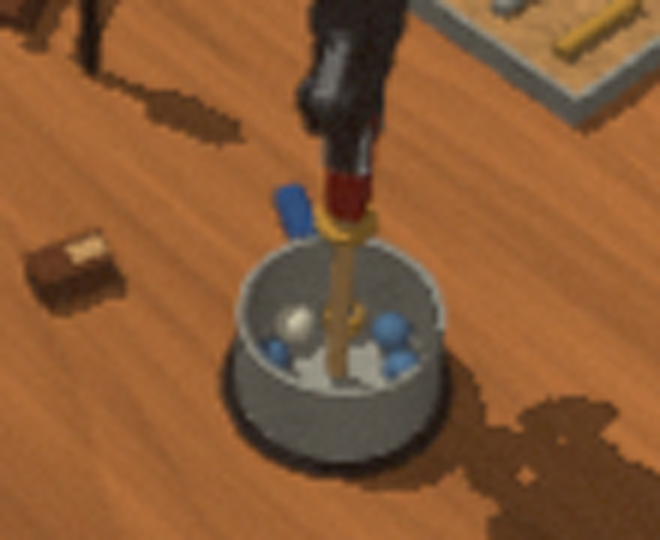

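Rod is down in the centre with no contact. Now out to the handle side (direction (0.45,0.89)).

Request:
jog_arm:
  targets:
    - [0,[3,6,0],0]
    - [0,[6,12,0],0]
    - [0,[9,18,0],0]
    - [0,[9,18,0],0]
    - [0,[9,18,0],0]

```text
t: 9.43
tool_pos: [507.5, -136.2, 154.2]
tcp_rot: [[-0.0, 0.86, 0.511], [-0.0, 0.511, -0.86], [-1.0, -0.0, 0.0]]
ft_force: [-0.6, -0.4, -0.2]
finger_gap: 18.5
```

Run:
```python
from h import *
s=manip.sense();print(s['t'],s['tool_pos'],s['ft_force'])
```

```text
9.425 [ 507.53671101 -136.18234226  154.16986545] [-0.64687481 -0.41277378 -0.24037449]
```

Request:
jog_arm:
  targets:
    - [0,[-5,3,0],0]
    - [0,[-10,4,0],0]
    - [0,[-16,4,0],0]
    - [0,[-22,2,0],0]
    - [0,[-28,-1,0],0]
    - [0,[-31,-7,0],0]
    - [0,[-33,-13,0],0]
    - [0,[-34,-19,0],0]

```text
t: 10.42
tool_pos: [474.9, -154.3, 154.6]
tcp_rot: [[0.003, 0.859, 0.511], [0.002, 0.511, -0.859], [-1.0, 0.003, -0.0]]
ft_force: [3.0, 0.7, -0.7]
finger_gap: 18.9
```

Run:
```python
from h import *
c=cap('scene','scene10');s=manip.sense();print(s['t'],s['tool_pos'],s['ft_force'])
x,y=proj(c,[497,-152,60]).astype(int)
cv2.imwrite('pics/scene10c.png',cv2.resize(c['frame'][y-50:y+40,x-55:x+55],None,fx=6,fy=6,interpolation=cv2.INTER_CUBIC))
```

```text
10.475 [ 474.72541558 -155.7270756   154.60504448] [ 3.35225141  0.20167181 -1.0605858 ]
```

View pics/scene10c.png

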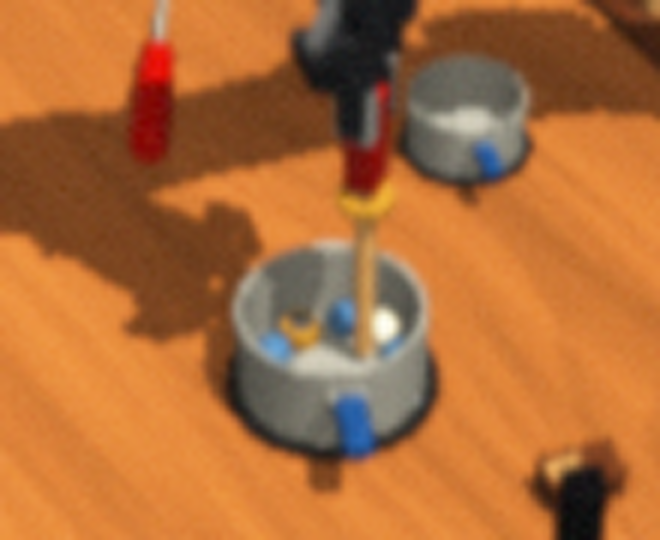

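Request:
jog_arm:
  targets:
    - [0,[1,-7,0],0]
    - [0,[4,-13,0],0]
    - [0,[8,-18,0],0]
    - [0,[14,-21,0],0]
    - [0,[20,-23,0],0]
    - [0,[26,-24,0],0]
    - [0,[33,-23,0],0]
    - [0,[39,-20,0],0]

```text
t: 11.48
tool_pos: [512.7, -175.5, 153.9]
tcp_rot: [[-0.001, 0.86, 0.511], [-0.001, 0.511, -0.86], [-1.0, -0.001, 0.001]]
ft_force: [-0.3, 0.5, -1.4]
finger_gap: 18.6
```

Run:
```python
from h import *
c=cap('side','side11');s=manip.sense();print(s['t'],s['tool_pos'],s['ft_force'])
x,y=proj(c,[497,-152,60]).astype(int)
cv2.imwrite('pics/side11c.png',cv2.resize(c['frame'][y-50:y+40,x-55:x+55],None,fx=6,fy=6,interpolation=cv2.INTER_CUBIC))
```

```text
11.525 [ 513.63177017 -175.23767282  153.99655368] [-0.88977429  1.15753619 -0.77425007]
```

View pics/side11c.png

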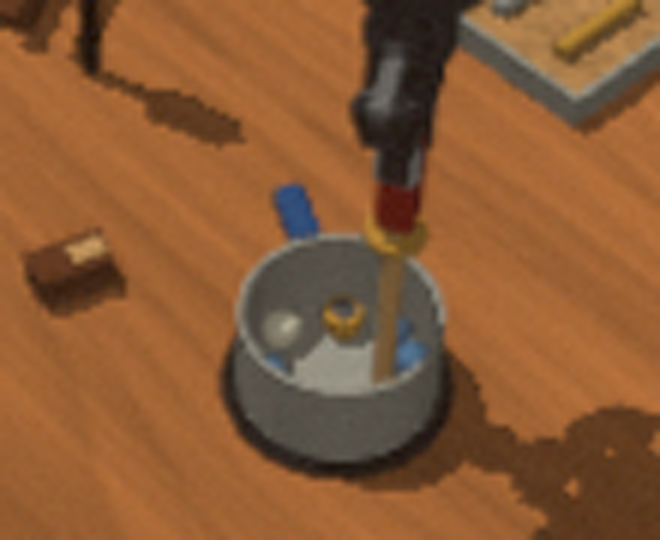

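Request:
jog_arm:
  targets:
    - [0,[5,4,0],0]
    - [0,[8,10,0],0]
    - [0,[10,16,0],0]
    - [0,[11,22,0],0]
    - [0,[10,29,0],0]
    - [0,[7,35,0],0]
    - [0,[3,40,0],0]
    - [0,[-3,43,0],0]

```text
t: 12.52
tool_pos: [509.5, -133.3, 154.5]
tcp_rot: [[0.001, 0.86, 0.51], [-0.002, 0.51, -0.86], [-1.0, -0.0, 0.002]]
ft_force: [-1.9, -3.5, -1.3]
finger_gap: 18.3
```

Run:
```python
from h import *
c=cap('scene','scene12');s=manip.sense();print(s['t'],s['tool_pos'],s['ft_force'])
x,y=proj(c,[497,-152,60]).astype(int)
cv2.imwrite('pics/scene12c.png',cv2.resize(c['frame'][y-50:y+40,x-55:x+55],None,fx=6,fy=6,interpolation=cv2.INTER_CUBIC))
```

```text
12.575 [ 508.2572421  -132.46622295  154.38734445] [-3.3196878  -3.54399612 -1.41871753]
```

View pics/scene12c.png

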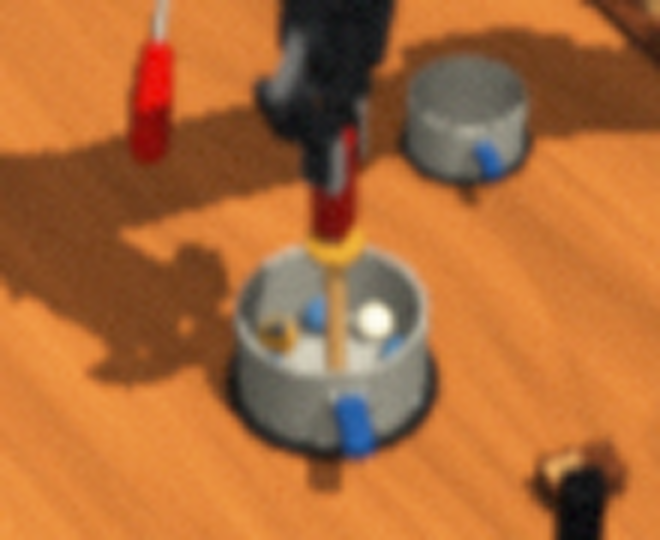

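Request:
jog_arm:
  targets:
    - [0,[-6,2,0],0]
    - [0,[-12,3,0],0]
    - [0,[-19,2,0],0]
    - [0,[-25,-1,0],0]
    - [0,[-30,-5,0],0]
    - [0,[-33,-11,0],0]
    - [0,[-35,-17,0],0]
    - [0,[-36,-23,0],0]

```text
t: 13.58
tool_pos: [473.3, -155.1, 154.2]
tcp_rot: [[-0.001, 0.86, 0.511], [0.001, 0.511, -0.86], [-1.0, -0.0, -0.001]]
ft_force: [1.5, -0.7, -1.9]
finger_gap: 18.5
```

Request:
jog_arm:
  targets:
    - [0,[1,-7,0],0]
    - [0,[4,-13,0],0]
    - [0,[8,-18,0],0]
    - [0,[14,-21,0],0]
    - [0,[20,-23,0],0]
    - [0,[26,-24,0],0]
    - [0,[33,-23,0],0]
    - [0,[39,-20,0],0]

```text
t: 14.58
tool_pos: [511.5, -174.7, 153.6]
tcp_rot: [[-0.004, 0.86, 0.51], [0.001, 0.51, -0.86], [-1.0, -0.003, -0.002]]
ft_force: [-1.4, 1.7, -0.2]
finger_gap: 18.5
```

Request:
jog_arm:
  targets:
    - [0,[5,4,0],0]
    - [0,[8,10,0],0]
    - [0,[10,16,0],0]
    - [0,[11,22,0],0]
    - [0,[10,29,0],0]
    - [0,[7,35,0],0]
    - [0,[3,40,0],0]
    - [0,[-3,43,0],0]

```text
t: 15.58
tool_pos: [510.6, -133.1, 154.7]
tcp_rot: [[0.003, 0.86, 0.511], [-0.003, 0.511, -0.86], [-1.0, 0.002, 0.004]]
ft_force: [-0.6, -4.6, -2.0]
finger_gap: 18.6
```

Request:
jog_arm:
  targets:
    - [0,[0,0,0],0]
    - [0,[0,0,0],0]
    - [0,[0,0,0],0]

```text
t: 15.95
tool_pos: [509.9, -132.9, 154.4]
tcp_rot: [[0.001, 0.86, 0.51], [-0.001, 0.51, -0.86], [-1.0, 0.0, 0.001]]
ft_force: [-1.6, -4.3, -1.0]
finger_gap: 18.3
```

Run:
```python
from h import *
s=manip.sense();print(s['t'],s['tool_pos'],s['ft_force'])
for u in('scene','side'):
    c=cap(u,u+'13')
    x,y=proj(c,[497,-152,60]).astype(int)
    cv2.imwrite(f'pics/{u}13c.png',cv2.resize(c['frame'][y-50:y+40,x-55:x+55],None,fx=6,fy=6,interpolation=cv2.INTER_CUBIC))
```

```text
15.95 [ 509.93238225 -132.8516606   154.38329044] [-1.56231419 -4.29322581 -0.95172992]
```

View pics/scene13c.png

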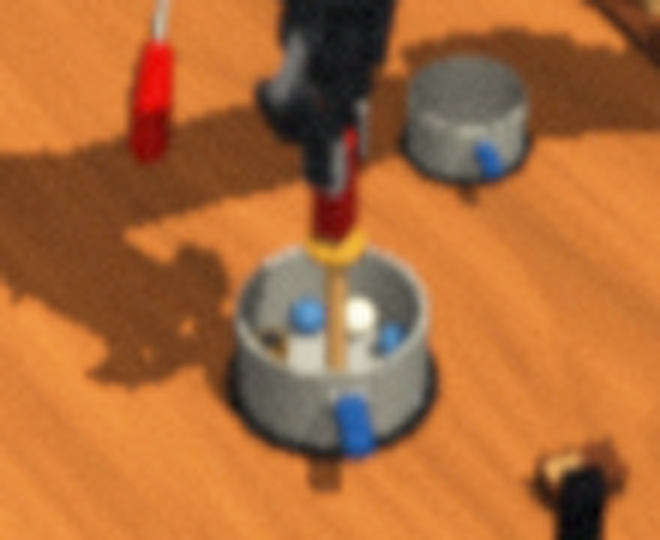

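View pics/side13c.png

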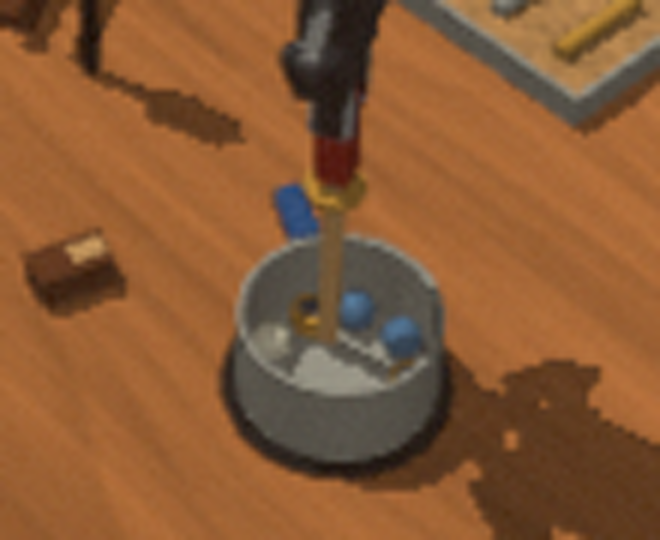

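Run:
```python
from h import *
c=cap('wrist','wrist13')
x,y=proj(c,[497,-155,30]).astype(int);print(x,y)
cv2.imwrite('pics/w13c.png',cv2.resize(c['frame'][60:310,170:400],None,fx=3,fy=2.4,interpolation=cv2.INTER_CUBIC))
```

```text
253 200
```

View pics/w13c.png

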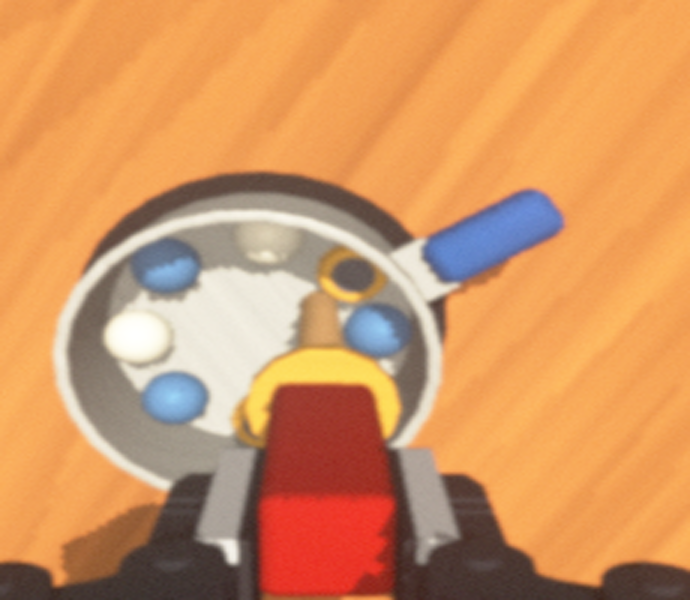

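Ring order is f, w, b, w, b, f, … anticlockwise from (352,275). Every item has moved on by about one slot (roughly 40°, 24 mm) and all are in the pot, so stirring is done at the handle side. I back the rod to the middle and raise it.

Request:
jog_arm:
  targets:
    - [0,[-3,-6,0],0]
    - [0,[-6,-12,0],0]
    - [0,[-9,-18,0],0]
    - [0,[-9,-19,8],0]
    - [0,[-9,-19,20],0]
    - [0,[-9,-19,40],0]
    - [0,[-9,-19,70],0]
    - [0,[-9,-19,100],0]

```text
t: 17.1
tool_pos: [501.0, -150.5, 256.1]
tcp_rot: [[0.001, 0.859, 0.511], [0.0, 0.511, -0.859], [-1.0, 0.001, 0.0]]
ft_force: [0.3, -0.2, -1.1]
finger_gap: 18.4
```

Request:
jog_arm:
  targets:
    - [0,[0,0,40],0]
    - [0,[0,0,80],0]
    - [0,[0,0,100],0]
    - [0,[0,0,100],0]
    - [0,[0,0,100],0]

```text
t: 17.73
tool_pos: [500.3, -150.5, 353.5]
tcp_rot: [[-0.001, 0.859, 0.511], [0.001, 0.511, -0.859], [-1.0, -0.001, -0.001]]
ft_force: [0.1, -0.4, -1.3]
finger_gap: 18.4
```

Run:
```python
from h import *
s=manip.sense();print(s['t'],s['tool_pos'],s['ft_force'])
c=cap('wrist','wrist14')
cv2.imwrite('pics/w14c.png',cv2.resize(c['frame'][100:310,200:360],None,fx=4,fy=2.8,interpolation=cv2.INTER_CUBIC))
```

```text
17.725 [ 500.32578154 -150.50983225  353.47970524] [ 0.05586809 -0.42717023 -1.25148608]
```

View pics/w14c.png

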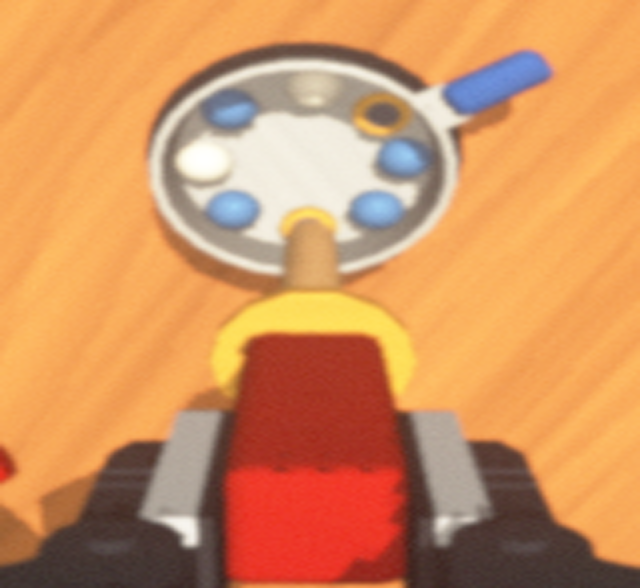

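Run:
```python
from h import *
np.set_printoptions(precision=1,suppress=True)
c=load('wrist14');P=np.array([497.4,-154.9]);y=1.1045
R=np.array([[np.cos(y),np.sin(y)],[-np.sin(y),np.cos(y)]])
for n,x,yy,z,o in[('f1',382,115,20,(31.9,-14)),('w',312,88,17,(31.6,13.4)),('b',228,110,17,(12.6,32.9)),('w',203,161,17,(-15,30.4)),('b',232,211,17,(-32.8,12.3)),('f0',307,220,20,(-32,-14.2)),('b',377,210,17,(-13,-33)),('b',404,158,17,(12.5,-35))]:
    q=R@(onz(c,(x+.5)/4-.5+200,(yy+.5)/2.8-.5+100,z)[:2]-P);print(n,q,np.hypot(*q),np.degrees(np.arctan2(q[1],q[0])),np.hypot(*(q-o)))
```

```text
f1 [37.4  3.7] 37.58768067407069 5.638737196104334 18.530066588181246
w [22.8 29.5] 37.2730436102344 52.19799546750681 18.28272300503422
b [-9.9 36.7] 37.98772775878448 105.14857709958811 22.839972056536013
w [-33.1  19. ] 38.17584009919047 150.14861938953507 21.39877887018854
b [-39.1 -10. ] 40.362440481842704 -165.65953797751436 23.171341961179788
f0 [-17.  -29.3] 33.913886150688974 -120.11062492825042 21.301063297123427
b [  8.5 -39.7] 40.577468101032345 -77.93921700982308 22.493950605784473
b [ 32.3 -20.8] 38.38900481878326 -32.76520598617645 24.364204721327873
```

All eight items moved 18–24 mm and lie within 41 mm of the axis. Carrying back to above the fork.

Request:
jog_arm:
  targets:
    - [0,[4,25,0],0]
    - [0,[12,75,0],0]
    - [0,[20,130,0],0]
    - [0,[29,185,0],0]
    - [0,[38,240,0],0]
    - [0,[46,295,0],0]
    - [0,[54,345,0],0]
    - [0,[60,379,0],0]

```text
t: 18.77
tool_pos: [559.6, 231.5, 352.1]
tcp_rot: [[-0.004, 0.858, 0.514], [0.0, 0.514, -0.858], [-1.0, -0.003, -0.002]]
ft_force: [0.8, 0.1, -0.8]
finger_gap: 18.5
```

Request:
jog_arm:
  targets:
    - [0,[0,0,0],0]
    - [0,[0,0,0],0]
    - [0,[0,0,0],0]
    - [0,[0,0,0],0]

```text
t: 19.27
tool_pos: [560.8, 226.7, 354.6]
tcp_rot: [[0.0, 0.861, 0.509], [0.0, 0.509, -0.861], [-1.0, 0.0, 0.0]]
ft_force: [0.7, 0.0, -1.0]
finger_gap: 18.3
```

Run:
```python
from h import *
s=manip.sense();print(s['t'],s['tool_pos'],s['tcp_rot'],s['ft_force'])
c=cap('wrist','wrist15')
cv2.imwrite('pics/w15c.png',cv2.resize(c['frame'][120:320,205:365],None,fx=4,fy=3,interpolation=cv2.INTER_CUBIC))
```

```text
19.275 [560.76154236 226.67787911 354.5709841 ] [[ 4.19274066e-04  8.60801491e-01  5.08940681e-01]
 [ 5.41897280e-05  5.08940706e-01 -8.60801577e-01]
 [-9.99999911e-01  3.88491135e-04  1.66739041e-04]] [ 0.69452407  0.04935608 -1.04251748]
```

View pics/w15c.png

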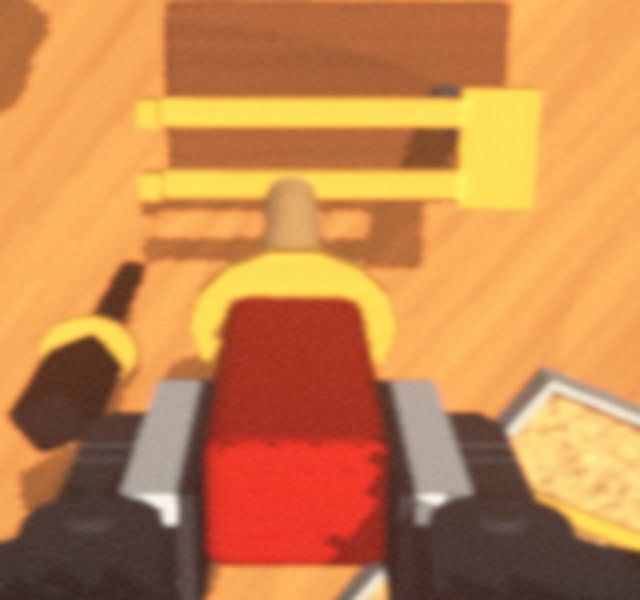

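Run:
```python
from h import *
np.set_printoptions(precision=1,suppress=True)
u=np.array([np.cos(.537),np.sin(.537),0]);n=np.array([-u[1],u[0],0])
for f,(px,py),(x0,y0),(kx,ky),tcp in(('wrist7',(267,210),(210,110),(4,3),(500.9,-149.1,0)),('wrist14',(310,218),(200,100),(4,2.8),(500.3,-150.5,0)),('wrist15',(290,181),(205,120),(4,3),(560.8,226.7,0))):
    c=load(f);t=onz(c,(px+.5)/kx-.5+x0,(py+.5)/ky-.5+y0,210);d=t-np.array(tcp);print(f,t,'jaw',d@u,'across',d@n)
c=load('wrist15');g=lambda X,Y,z:onz(c,(X+.5)/4-.5+205,(Y+.5)/3-.5+120,z)
a,b,d,e=g(165,96,145),g(460,98,145),g(165,200,145),g(460,199,145)
a2,b2,d2,e2=g(165,128,145),g(460,128,145),g(165,170,145),g(460,170,145)
m1,m2=(a+d)/2,(b+e)/2;print(m1,m2,(a2+d2)/2,(b2+e2)/2,np.arctan2(*(m2-m1)[[1,0]]))
O=np.array([560.6,228.9,145]);print('offset of mid line from O (n):',(m1-O)@n,(m2-O)@n,'inner',((a2+d2)/2-O)@n,((b2+e2)/2-O)@n)
o=(g(136,100,150)+g(140,200,150))/2;print('origin',o+45*u)
```

```text
wrist7 [ 497.7 -147.1  210. ] jaw -1.703502403941544 across 3.3853594305046646
wrist14 [ 496.6 -146.3  210. ] jaw -1.084485951831635 across 5.485919807782087
wrist15 [558.6 228.5 210. ] jaw -0.9852569327780321 across 2.68685296527851
[528.3 208.5 145. ] [601.5 251.5 145. ] [528.4 208.4 145. ] [601.5 251.6 145. ] 0.5319289343818329
offset of mid line from O (n): -1.0315528025036502 -1.462175230796125 inner -1.1637335765323966 -1.417464611745601
origin [560.7 228.  150. ]
```

Request:
jog_arm:
  targets:
    - [0,[0,2,-10],0]
    - [0,[0,2,-25],0]
    - [0,[0,2,-40],0]
    - [0,[0,2,-45],0]
    - [0,[0,2,-45],0]
    - [0,[0,2,-45],0]
    - [0,[0,2,-45],0]

```text
t: 20.2
tool_pos: [561.0, 230.0, 309.9]
tcp_rot: [[0.001, 0.86, 0.511], [0.0, 0.511, -0.86], [-1.0, 0.001, 0.0]]
ft_force: [0.6, 0.3, -1.4]
finger_gap: 18.6
```

Run:
```python
from h import *
s=manip.sense();print(s['t'],s['tool_pos'],s['ft_force'],s['joint_vel'])
for u in('scene','side','wrist'):
    i=cap(u,u+'16');x,y=proj(i,[560,229,160]).astype(int)
    if u=='wrist': x,y=280,210
    im=i['frame'][y-45:y+45,x-50:x+50] if u!='wrist' else i['frame'][140:260,220:340]
    cv2.imwrite(f'pics/{u}16c.png',cv2.resize(im,None,fx=5,fy=5,interpolation=cv2.INTER_CUBIC)); print(u,x,y)
    print(manip.sense()['tool_pos'])
```

```text
20.2 [560.98799938 230.00833705 309.85668711] [ 0.56287173  0.27032219 -1.38157581] [ 7.08917900e-04 -3.86262259e-04 -6.61465898e-04  2.85754456e-03
 -6.29257968e-04 -9.60850544e-04  5.39725461e-06]
scene 325 254
[560.93101232 230.04009435 309.76455512]
side 230 166
[560.87861719 230.04127997 309.64878953]
wrist 280 210
[560.8116256  230.04099164 309.52458861]
```

View pics/scene16c.png

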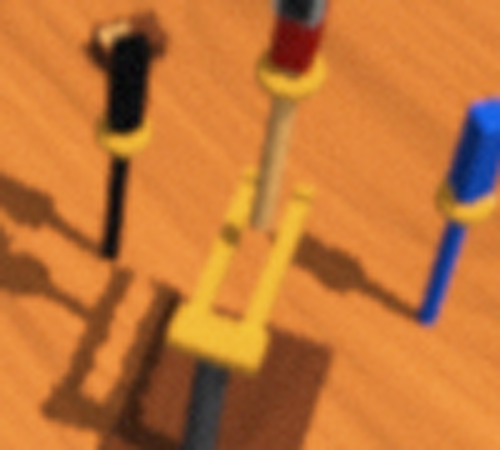

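View pics/side16c.png

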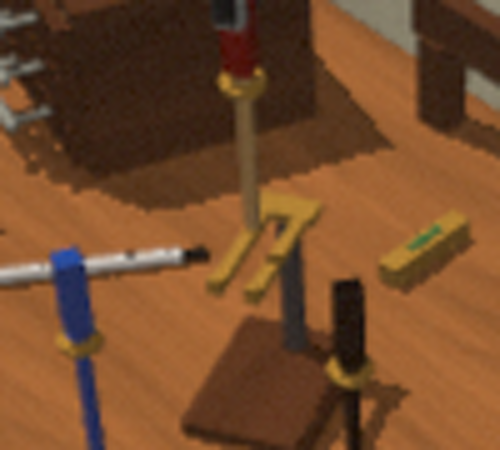

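View pics/wrist16c.png

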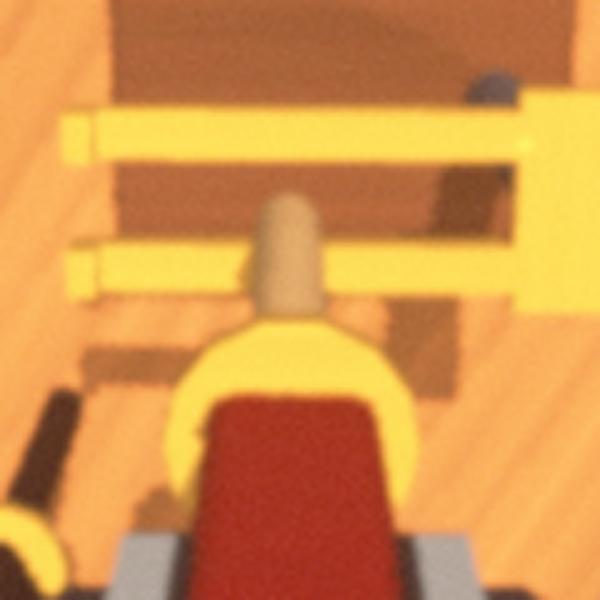

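Run:
```python
from h import *
np.set_printoptions(precision=1,suppress=True)
u=np.array([np.cos(.537),np.sin(.537),0]);n=np.array([-u[1],u[0],0])
S,D,W=load('scene16'),load('side16'),load('wrist16')
f=lambda p,o:((p[0]+.5)/5-.5+o[0],(p[1]+.5)/5-.5+o[1])
so,do,wo=(275,209),(180,121),(220,140)
tip,e=tri(ray(S,*f((262,225),so)),ray(D,*f((252,224),do)));print('tri tip',tip,e)
tri2=lambda a,b:tri(ray(S,*f(a,so)),ray(D,*f(b,do)))
s1=tri2((250,177),(257,295));s2=tri2((305,191),(216,286));print('stops',s1,s2)
m=(s1[0]+s2[0])/2;print('tip rel stops mid: along',(tip-m)@u,'across',(tip-m)@n,'sep',(s2[0]-s1[0])@n,(s2[0]-s1[0])@u)
col=tri2((292,75),(243,83));print('collar',col)
# wrist: bottom circle edges: +n edge at y=195; side edges
g=lambda p,z:onz(W,*f(p,wo),z)
ed=g((289,193),166); mid=(g((300,163),145)+g((300,240),145))/2; mo=(g((300,107),145)+g((300,296),145))/2
print('wrist edge',ed,'centre across vs mid inner/outer',(ed-6*n-mid)@n,(ed-6*n-mo)@n,(g((300,163),145)-g((300,240),145))@n)
```

```text
tri tip [559.  231.2 164.8] 0.20764257560061802
stops (array([529.9, 192.1, 141.7]), np.float64(2.766857266358672)) (array([513.6, 217. , 143. ]), np.float64(2.910522079198603))
tip rel stops mid: along 45.70837661590206 across 3.884434472887484 sep 29.70193320067628 -1.2140345967212873
collar (array([559.7, 231.1, 280.4]), np.float64(1.5828005903615476))
wrist edge [558.  233.7 166. ] centre across vs mid inner/outer 0.3867977355159125 0.662012513092882 16.105069776080146
```

The tip is within about 1 mm of the fork's middle line in the wrist view; the scene/side pair says +3.9 mm but is noisy, with a 2.9 mm ray miss. I shift y by -1 and lower into the fork, watching the force.

Request:
jog_arm:
  targets:
    - [0,[0,-1,0],0]
    - [0,[0,-1,-8],0]
    - [0,[0,-1,-16],0]
    - [0,[0,-1,-24],0]
    - [0,[0,-1,-30],0]
    - [0,[0,-1,-36],0]
    - [0,[0,-1,-36],0]
    - [0,[0,-1,-36],0]

```text
t: 21.35
tool_pos: [560.8, 229.0, 273.5]
tcp_rot: [[0.001, 0.86, 0.511], [0.0, 0.511, -0.86], [-1.0, 0.001, 0.0]]
ft_force: [-0.8, 0.1, 1.1]
finger_gap: 18.0
```

Run:
```python
from h import *
np.set_printoptions(precision=1,suppress=True)
s=manip.sense();print(s['t'],s['tool_pos'],s['ft_force'],s['finger_gap'])
for u in('scene','wrist'):
    i=cap(u,u+'17');x,y=proj(i,[560,229,160]).astype(int)
    im=i['frame'][y-45:y+45,x-50:x+50] if u!='wrist' else i['frame'][140:260,220:340]
    cv2.imwrite(f'pics/{u}17c.png',cv2.resize(im,None,fx=5,fy=5,interpolation=cv2.INTER_CUBIC)); print(u,x,y)
```

```text
21.35 [560.8 229.  273.5] [-0.8  0.1  1.1] 18.01119655862334
scene 325 254
wrist 277 190
```

View pics/scene17c.png

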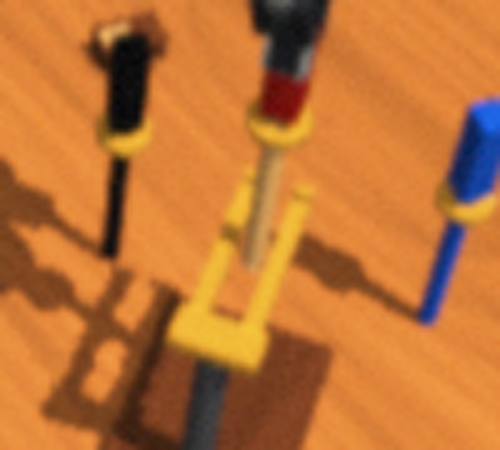

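View pics/wrist17c.png

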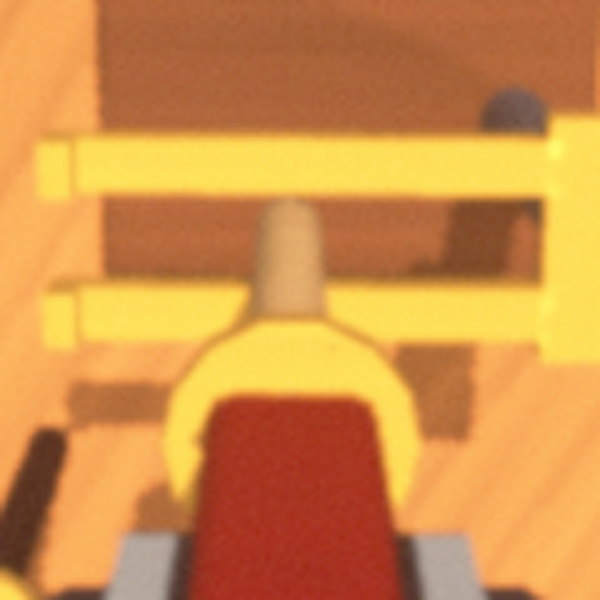

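The tip is inside the fork with no contact force. Lowering to the hang height.

Request:
jog_arm:
  targets:
    - [0,[0,0,-15],0]
    - [0,[0,0,-30],0]
    - [0,[0,0,-45],0]
    - [0,[0,0,-60],0]
    - [0,[0,0,-75],0]
    - [0,[0,0,-88],0]
    - [0,[0,0,-96],0]
    - [0,[0,0,-97],0]

```text
t: 22.45
tool_pos: [560.3, 228.9, 175.6]
tcp_rot: [[-0.001, 0.86, 0.511], [-0.0, 0.511, -0.86], [-1.0, -0.001, -0.0]]
ft_force: [0.6, -0.1, -0.9]
finger_gap: 18.3
```

Request:
jog_arm:
  targets:
    - [0,[0,0,0],0]
    - [0,[0,0,0],0]
    - [0,[0,0,0],0]

```text
t: 22.82
tool_pos: [560.9, 229.1, 176.7]
tcp_rot: [[0.001, 0.86, 0.511], [0.0, 0.511, -0.86], [-1.0, 0.001, 0.0]]
ft_force: [0.1, -0.5, -1.0]
finger_gap: 18.5
```

Run:
```python
from h import *
np.set_printoptions(precision=1,suppress=True)
s=manip.sense();print(s['t'],s['tool_pos'],s['ft_force'],s['finger_gap'])
for u in('scene','wrist'):
    i=cap(u,u+'18');x,y=proj(i,[560,229,160]).astype(int)
    im=i['frame'][y-45:y+45,x-50:x+50] if u!='wrist' else i['frame'][160:320,200:360]
    cv2.imwrite(f'pics/{u}18c.png',cv2.resize(im,None,fx=3.7 if u=='wrist' else 5,fy=3.7 if u=='wrist' else 5,interpolation=cv2.INTER_CUBIC))
```

```text
22.825 [560.9 229.1 176.7] [ 0.1 -0.5 -1. ] 18.54214562446544
```

View pics/scene18c.png

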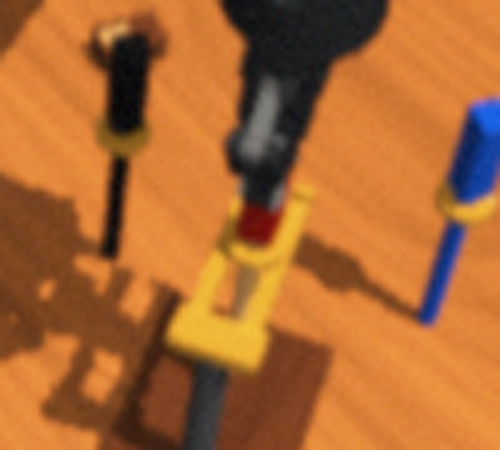

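View pics/wrist18c.png

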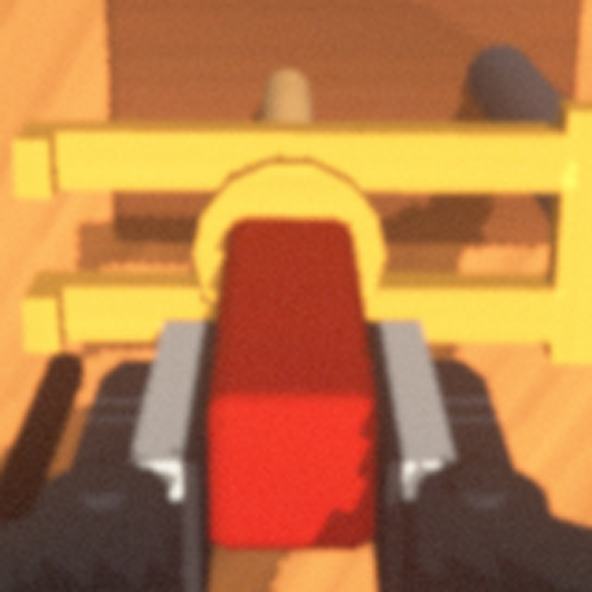

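The collar sits over both prongs, about 3 mm above them. Lowering gently until it rests.

Request:
jog_arm:
  targets:
    - [0,[0,0,-1.5],0]
    - [0,[0,0,-3],0]
    - [0,[0,0,-3],0]
    - [0,[0,0,-3],0]

```text
t: 23.42
tool_pos: [560.7, 229.0, 173.8]
tcp_rot: [[0.0, 0.86, 0.511], [0.0, 0.511, -0.86], [-1.0, 0.0, -0.0]]
ft_force: [-1.6, -0.6, 3.8]
finger_gap: 18.3
```

Contact felt (+4.8 N change): the rod is resting. Opening.

Request:
jog_arm:
  targets:
    - [0.3,[0,0,0],0]
    - [0.4,[0,0,0],0]
    - [0.6,[0,0,0],0]
    - [0.8,[0,0,0],0]
    - [0.8,[0,0,0],0]
    - [0.8,[0,0,0],0]
    - [0.8,[0,0,0],0]

```text
t: 24.3
tool_pos: [560.7, 229.0, 173.2]
tcp_rot: [[0.0, 0.86, 0.511], [0.0, 0.511, -0.86], [-1.0, 0.0, 0.0]]
ft_force: [0.2, 0.2, -0.4]
finger_gap: 68.1
```

Run:
```python
from h import *
s=manip.sense();print(s['t'],s['tool_pos'],s['ft_force'],s['finger_gap'])
i=cap('wrist','wrist19')
```

```text
24.3 [560.65866903 229.00122079 173.23667036] [ 0.18914829  0.24939608 -0.3703733 ] 68.09376650678183
```

View pics/wrist19.png

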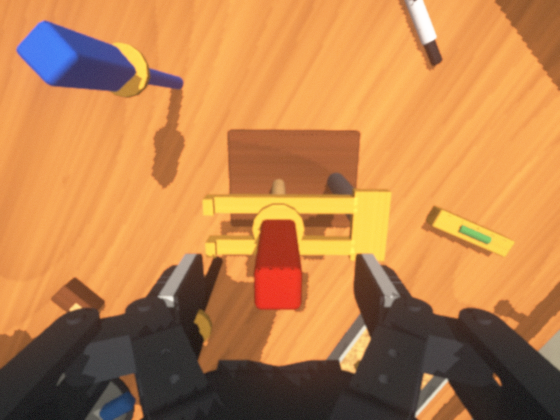

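The rod hangs free, handle at (278,265), with both fingers clear at x 180 and 360. Rising straight up.

Request:
jog_arm:
  targets:
    - [0.8,[0,0,10],0]
    - [0.8,[0,0,30],0]
    - [0.8,[0,0,60],0]
    - [0.8,[0,0,90],0]
    - [0.8,[0,0,120],0]
    - [0.8,[0,0,140],0]
    - [0.8,[0,0,140],0]
    - [0.8,[0,0,140],0]

```text
t: 25.35
tool_pos: [560.3, 228.9, 312.5]
tcp_rot: [[-0.001, 0.86, 0.511], [-0.0, 0.511, -0.86], [-1.0, -0.001, -0.0]]
ft_force: [-0.1, -0.5, -1.2]
finger_gap: 68.3
```

Run:
```python
from h import *
np.set_printoptions(precision=1,suppress=True)
s=manip.sense();print(s['t'],s['tool_pos'],s['ft_force'])
i=cap('wrist','wrist20')
cv2.imwrite('pics/w20c.png',cv2.resize(i['frame'][120:240,230:360],None,fx=6,fy=5,interpolation=cv2.INTER_CUBIC)[:600])
cap('scene','scene20');cap('side','side20')
for a in('scene','side'):
    d=cv2.absdiff(load(a+'0')['frame'],load(a+'20')['frame']).max(2);print(a,(d>40).sum())
```

```text
25.35 [560.3 228.9 312.5] [-0.1 -0.5 -1.2]
scene 20198
side 25888
```

View pics/w20c.png

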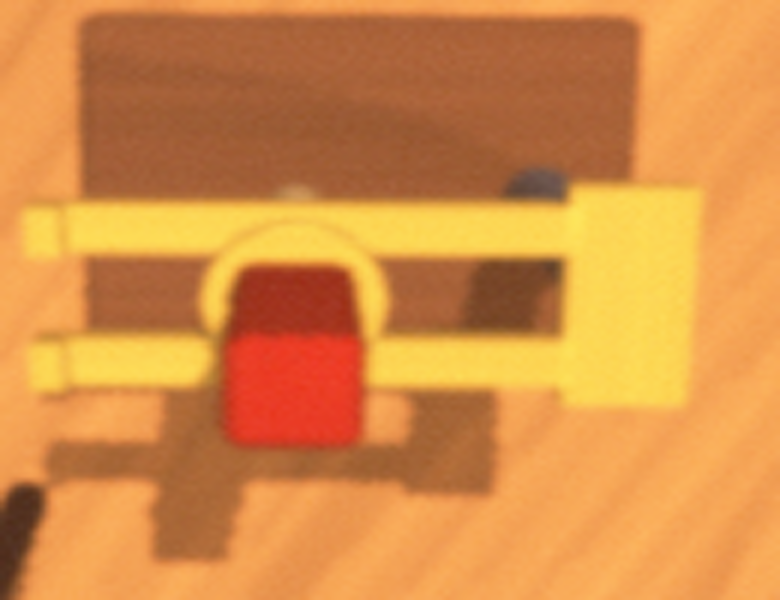

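View pics/scene20.png

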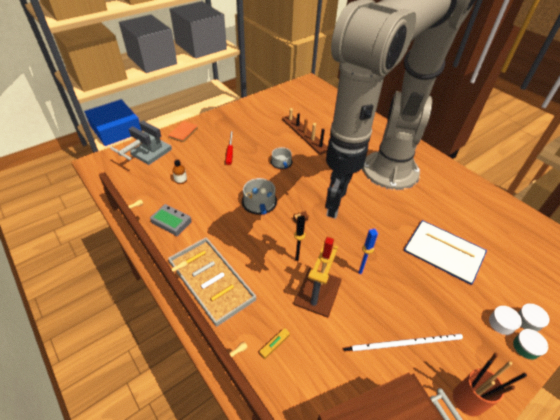

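View pics/side20.png

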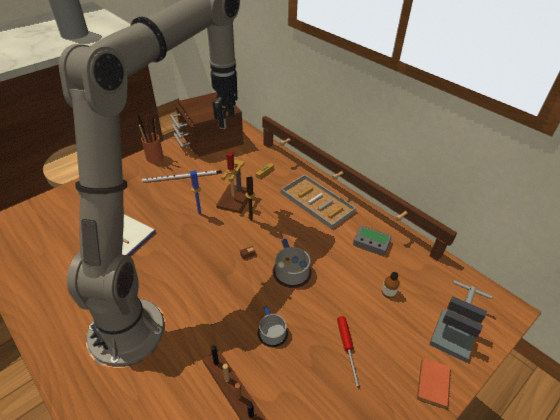

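The rod hangs upright by its collar across both prongs (handle (295,355) in the crop). Bystanders are where they were in both views, the beads are in the pot, and the gripper is clear. Handing in.

Run:
```python
from h import *
s=manip.sense();print(s['t'],s['joint_vel'])
print(manip.close_job())
```

```text
25.5 [ 1.12057971e-03 -3.29166516e-04  2.54655484e-03 -5.32725751e-03
  2.01315348e-06  1.09011166e-03  1.36197246e-03]
the job is handed in; nothing more can be done
None
```

I lifted the red-handled rod out of its fork, lowered it into the free middle of the larger pot and moved it to the handle side. I then stirred two full turns anticlockwise at about 25 mm radius, with the tip about 11 mm above the desk, ending back at the handle. The rod was hung in its fork again and released. The job was handed in at about 25.5 s; no verdict is given.

**Last checks:**
- **Beads and ferrules:** all eight were in the pot, within 41 mm of its axis. Measured just after the rod was lifted out, each had moved 18–24 mm from where it lay.
- **Rod:** its collar rested across both prongs (contact was felt at the hang height), upright, near its first position. The final check of this was by eye in the wrist picture.
- **Gripper and bystanders:** the gripper was well clear above the rod. The bystanders looked unmoved in both room views, also judged by eye.

**Disagreements:**
- The scene and side cameras put the rod tip up to about 4 mm off the fork's middle line, while the wrist view put it within 1 mm. I went by the wrist view and the recorded grasp pose, and the rod went in without contact.
- Measured arm positions were up to about 2 mm from those commanded.

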